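Shift an overhead stirrer into slow range

ROBOT

A 7-joint arm with a two-finger parallel gripper is mounted at the origin on a cart in front of the work surface, level with it; the furniture and walls round the work are solid. World frame = base frame: x ahead of the robot, y to its left, z up, the work surface at z = 0. Lengths are in m, angles in rad, forces in N, time in s.
With the tool pointing down it reaches from about 0.425 to 0.875 m from the base axis. Payload 4.7 kg.
Tool frame: the origin (TCP) lies midway between the tips of the shut fingers; the grasp point (between the pads) lies env.grip_point_offset behind it (env.grip_point_offset is the distance from the TCP to the grasp point, in m); z points along the fingers, y is the line along which they close (so a half turn about z gives the same grasp; the last joint's range is limited). The gripper opens to 85 mm and grips with 20 to 120 N. Pads are 22 mm wide; open, the fingers measure 114 mm over their backs; the gripper's body (76 mm by 85 mm) begins 54 mm behind the grasp point. The pads swing forward as they close: fully open they stand 13 mm farther back than shut.
Start: joints at [1.205, 0.321, -0.07, 1.45, 0.023, 1.371, -0.057], TCP at [0.241, -0.604, 0.231] pointing down, gripper open.
Joint ranges: [-2.86, 2.86], [-0.3, 2.09], [-1.38, 1.24], [0.06, 2.45], [-1.56, 4.7], [0.09, 2.05], [-2.69, 2.69]. Speed limits (rad/s): [2.57, 2.57, 3.14, 3.14, 3.14, 3.14, 3.14].

INTERFACE

Orientations are given as [roll, pitch, yaw] about the fixed x, y, z axes, in that order (R = Rz(yaw) Ry(pitch) Rx(roll)).
In Python, from plant import env, capture, camera_params, hand_in, finder gives the robot as it stands.
- The arm moves only by the tool jog_arm, never from a script. Its argument "motion" is a list of rows, each an object with "dp": the shift along the tool's x, y, z scaled (see below), a list of three; "spin": the turn about the tool's z scaled (see below); "claw": the closure, from 0 (fully open) to 1 (shut). In form: [{"dp": [x, y, z], "spin": spin, "claw": claw}, ...]. A call has exactly 10 rows; each row shifts and turns the commanded pose from where the row before left it, along the tool's axes as they then stand; what a row does not reach is not made up. The controller multiplies each number of a shift by 0.03 m and each number of a turn by 0.1 rad. A row lasts 1/10 s, in which the tool goes at most 50 mm and 8.59 degrees, less where a joint would pass 70% of its speed; a pose out of reach is approached as far as the arm can. A call with a number of a shift or a turn outside -1 to 1 is refused whole. A call with a gripper value outside its range is refused whole. The fingers move at their own pace and stop on an object; "grip_force" is the grip in N (left out, the last holds). Time passes only in rows, so rows that do not move let the fingers close, or fill a call up. It gives the time, the measured TCP pose, the force, the opening and the grip force at its end, in the units of the state.
- env.observe(): the state, without advancing time (a new reading comes with each control period).
- capture(name): name is "scene" or "top"; returns the picture (420x560x3 uint8, red, green, blue); there is no depth.
- camera_params(name): a dict with "camera_matrix" (3x3 intrinsics, pixels), "extrinsics" (4x4, takes a point from world to camera coordinates). Camera axes: x right, y down, z forward; pixel columns grow to the right and rows downward; lengths in m; the calibration is good to about 2 mm. A picture is of the moment at which its call begins. camera_params takes no time and is no camera call.
- hand_in(): hands the job in; it is judged then, once.
Trained networks look in the newest picture that a camera, given by its name, has taken for a name from the list of things; names that differ only in an ending like _2 or _b are one class to them, and where a whole thing is asked for, a point or a joint stands for the part that bears it (a point fixed in the world has none). Each returns a list of dicts, best first, with "confidence" (0 to 1); they miss things now and then, are a little off and sometimes report something else, mostly with a low value. They report only what shows in the picture. A call takes as long as a camera call.
- finder.cut_out(camera, target): "region" (420x560 bool, what is visible of it) and "bbox" ([left, top, right, bottom] in pixels, round what is visible of it).
The state is a dict: "clock": time; "joints": joint angles; "qvel": joint speeds; "joint_torque": joint torques, N m; "position": TCP position; "tool_rot": TCP orientation; "ft_force": force on the tool from outside, world axes, zero at the start; "wrist_torque": the same for the moment, N m; "width": opening from 0.0 (shut) to 1.0 (fully open); "finger_force": force on a finger pad.
Only numpy, scipy, OpenCV 4.12 (cv2) and the standard library are available. Lean on these libraries where they do the work, as an engineer would, in place of code of your own. Each camera call takes 0.05 s, during which the arm holds its last target. There are 200 camera calls.

TASK

Put the overhead stirrer into its slow range: ease the gear-change knob clockwise from the single mark until the gear teeth inside come up against one another, then gently rock the spindle by the hub on top of the stirrer until the teeth drop into mesh, and last turn the knob fully home to the double mark and let go. Never force the teeth, neither with the knob nor with the spindle, and leave the bottles, the cylinder and the timer round the stirrer where they stand.

Things in the scene. Friction and masses are not known exactly. Their poses are not given: they have to be found in the camera images.
- stirrer: Overhead stirrer, fixed to the worktop: grey base plate 140 x 312 x 14 mm, steel stand rod, white head with clear guards round the gears at one end. Origin on the worktop under the head; z up; y runs along the head from the spindle (y = -50 mm) past the knob (+50 mm) to the stand rod (+165 mm, 13 mm thick, top at z = 246 mm). Both axes are vertical at x = 0.
- head_top (a point): Point on the flat top of the stirrer's head (z = 215 mm), midway between spindle hub and gear-change knob, which are 100 mm apart. The head is 90 mm wide (x), 213 mm long (y), 80 mm high. Axes as those of the stirrer. Nothing but hub, knob and the end of the rod stands above this face.
- hub_top (a point): Centre of the upper end of the hand hub of the spindle: upright knurled aluminium cylinder, 28 mm in diameter, 31 mm high, this point 37 mm above the head's top. Turns about the vertical either way, x with it. Free turning takes about 0.04 N m. Once in mesh it has about 0.1 rad of play in all; then the teeth bear and the moment rises steeply, up to 0.1 N m per 0.01 rad.
- knob_grip (a point): Middle of the top of the black gear-change knob, 35 mm above the head's top: an upright bar grip 38 mm long, 11 mm wide, 26 mm high, on a disc 38 mm in diameter. x is along the bar, the end with the steel pointer line at -x. With the knob at 0 the bar's x is turned +0.7 rad (anticlockwise from above) from the stirrer's x, at 1.4 it is turned -0.7 rad. z is up.
- gear_knob (a joint): Knob angle, rad, growing clockwise from above. 0: fast range, pointer at the single ridge. 1.4: slow range, at the double ridge, end stop. It stays where left (friction 0.06 N m) and carries the slow wheel down 10 mm per rad. Dogs standing on dogs touch at about 0.5; a cushion spring (4 to 6 N) gives until about 0.8, then it is solid. Left at 0.65 to 0.8, it snaps the dogs in once over gaps.
- slow_wheel: Dark spur wheel, 75 mm in diameter, behind the clear guard; slides down the spindle with the knob; the motor gearing keeps it from turning, but for a little spring. The eight dogs under it (7.2 mm wide, mean radius 24.5 mm) must enter between four like dogs on the spindle. Origin on the axis, level with its dog tips, 174 mm above the worktop at the start, 14 mm lower when home; z up.
- spindle: Spindle with hub, four dogs, chuck and paddle; origin on its axis, 160 mm above the worktop. How its dogs stand to the wheel's is not known, but at the start dogs stand over dogs (tips 5 mm apart); a turn of 0.1 to 0.6 rad either way brings them over gaps (one every 0.785 rad, 0.1 rad wide). The tooth force must stay under 25 N: 0.3 N m at the knob, 0.6 N m at the hub.
- wash_bottle: Squeeze wash bottle with bent spout, 67 x 101 x 196 mm, loose, a bystander; origin at the centre of its underside.
- reagent: Clear reagent bottle with screw cap, 60 mm in diameter and 141 mm high, loose, a bystander behind the stirrer; origin at the centre of its underside.
- cylinder: Measuring cylinder on a hexagonal foot, 57 x 66 x 186 mm, loose, a bystander behind the stirrer; origin at the centre of its underside.
- timer: Small lab timer leaning back, 38 x 62 x 58 mm, loose, a bystander; origin at the centre of its underside.

How it is judged:
By the outcome, as a careful person would: the job done as asked, in the order asked, and still so for the second after the job is handed in, with the robot touching nothing.
It also fails if it takes over 72 s, if anything falls off the work surface, if the arm or the gripper's body presses on something with over 40 N, if the wrist force passes 120 N, or if a joint passes its speed limit or range.

## Working session

There is one attempt and no reset: what is moved stays moved. The work goes in short steps, Python scripts to look and compute and a tool call to move; the robot and the scene stay as the last step left them, time stands still between calls to the robot, and variables do not carry over. Pictures are saved under pics/ and viewed, at most 10 in all, crops included, and the job is handed in when it is done.

Besides the shell and the picture viewer there is one more tool, called after "Emit:" by a JSON object that holds its "method" and its "body", one argument or row to a line. jog_arm: Moves the arm, as the interface text tells. Shifts and turns lie within -1 to 1; 1 stands for 0.03 m of shift or 0.1 rad of turn. Its arguments: {"type":"object","properties":{"motion":{"type":"array"},"grip_force":{"type":"number"}},"required":["motion"]}

```bash
ls; mkdir -p pics
python3 - <<'E'
from plant import env, capture, camera_params, finder
import cv2, numpy as np
print(env.observe(), env.grip_point_offset)
for n in ["scene","top"]:
    im=capture(n); cv2.imwrite(f"pics/{n}0.png",cv2.cvtColor(im,cv2.COLOR_RGB2BGR))
    p=camera_params(n); print(n,np.array(p["camera_matrix"]).round(1).tolist(),np.array(p["extrinsics"]).round(4).tolist())
    for t in ["head_top","hub_top","knob_grip","stirrer"]:
        r=finder.cut_out(n,t); print(t,[(round(d["confidence"],2),d["bbox"]) for d in r][:3])
E
```

```text
pics
{'clock': 0.0, 'joints': array([ 1.20509952,  0.32183204, -0.07009045,  1.45166008,  0.0226034 ,
        1.37077504, -0.05690385]), 'qvel': array([-4.30561705e-06, -1.04734449e-03, -1.17647655e-03, -8.01220728e-04,
       -2.26014132e-03, -6.66448784e-04,  9.35687062e-04]), 'joint_torque': array([ 6.20883748e-04, -4.93581998e+01, -3.81790772e-01, -3.14328218e+01,
        1.29983464e-02,  1.15037832e-02, -1.90205918e-05]), 'position': array([ 0.24073859, -0.60321195,  0.23022515]), 'tool_rot': array([-3.13970784e+00,  9.78785322e-05,  3.79829395e-01]), 'ft_force': array([ 0.13557813, -0.28330174,  0.34919342]), 'wrist_torque': array([-0.00512719, -0.01086255, -0.02422151]), 'finger_force': 0.0, 'width': 1.0030224442905067} 0.0187
scene [[415.7, 0.0, 282.2], [0.0, 415.7, 207.1], [0.0, 0.0, 1.0]] [[-0.7666, -0.642, 0.0091, 0.4294], [-0.3629, 0.4216, -0.831, 0.3509], [0.5297, -0.6404, -0.5562, 0.7331], [0.0, 0.0, 0.0, 1.0]]
head_top [(0.62, [216.0, 162.9, 350.0, 309.6])]
hub_top [(0.61, [309.3, 163.2, 323.1, 234.0])]
knob_grip [(0.79, [266.7, 179.7, 285.9, 198.5])]
stirrer [(0.86, [217.3, 164.9, 346.6, 306.4])]
top [[539.8, 0.0, 280.0], [0.0, 539.8, 218.4], [0.0, 0.0, 1.0]] [[-0.0158, -0.9999, -0.0027, 0.003], [-0.9922, 0.016, -0.1234, 0.5771], [0.1235, 0.0007, -0.9923, 1.244], [0.0, 0.0, 0.0, 1.0]]
head_top [(0.68, [212.3, 183.2, 346.7, 268.5])]
hub_top [(0.53, [312.5, 219.8, 329.0, 230.5])]
knob_grip [(0.71, [263.9, 203.6, 280.7, 220.5])]
stirrer [(0.67, [211.3, 184.1, 349.4, 269.4])]
```

Run:
```python
import cv2
a=cv2.imread("pics/top0.png")[130:310,180:400]; b=cv2.imread("pics/scene0.png")
cv2.imwrite("pics/top0c.png",cv2.resize(a,None,fx=3.3,fy=3.3,interpolation=cv2.INTER_CUBIC))
```

```text
(no output)
```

View pics/top0c.png

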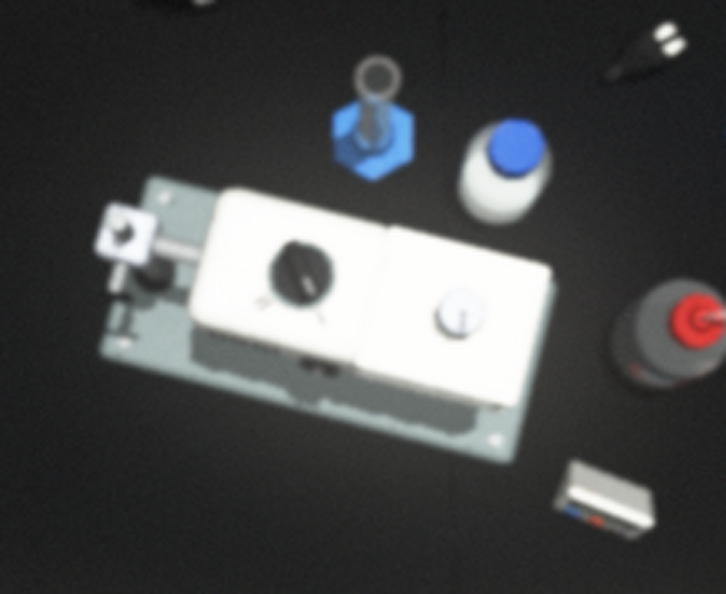

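View pics/scene0.png

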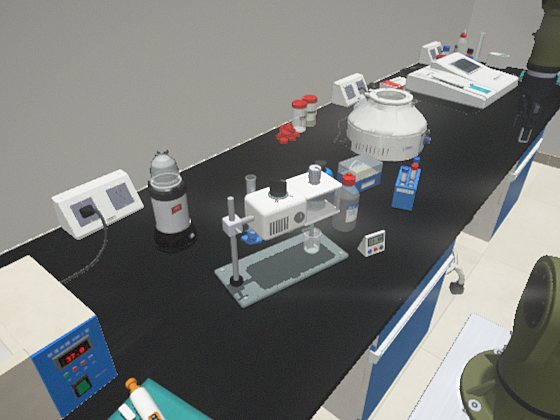

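```bash
cat > h.py <<'E'
import numpy as np, cv2
from plant import env, capture, camera_params, finder
def proj(n,P):
    p=camera_params(n);K=np.array(p["camera_matrix"]);E=np.array(p["extrinsics"])
    c=np.atleast_2d(P)@E[:3,:3].T+E[:3,3]; u=c@K.T; return u[:,:2]/u[:,2:]
def back(n,uv,z):
    p=camera_params(n);K=np.array(p["camera_matrix"]);E=np.array(p["extrinsics"]);R=E[:3,:3]
    C=-R.T@E[:3,3]; d=R.T@np.linalg.inv(K)@np.array([uv[0],uv[1],1.]); return C+d*(z-C[2])/d[2]
def stir(pose,P):  # pose x,y (head_top centre), yaw
    c,s=np.cos(pose[2]),np.sin(pose[2]);P=np.atleast_2d(P)
    return np.c_[pose[0]+c*P[:,0]-s*P[:,1],pose[1]+s*P[:,0]+c*P[:,1],P[:,2]]
def circ(x,y,r,z,n=40):
    t=np.linspace(0,2*np.pi,n);return np.c_[x+r*np.cos(t),y+r*np.sin(t),0*t+z]
def overlay(n,pose,knob,box,f,name):
    im=cv2.cvtColor(capture(n),cv2.COLOR_RGB2BGR);l,t,r,b=box
    a=cv2.resize(im[t:b,l:r],None,fx=f,fy=f,interpolation=cv2.INTER_CUBIC)
    def dr(P,c): cv2.polylines(a,[np.int32(np.round((proj(n,P)+.5-[l,t])*f))],False,c,1)
    dr(stir(pose,circ(0,-.05,.014,.252)),(0,0,255)); dr(stir(pose,circ(0,.05,.019,.224)),(0,255,0))
    th=.7-knob; c,s=np.cos(th),np.sin(th)
    B=np.array([[.019,.0055],[-.019,.0055],[-.019,-.0055],[.019,-.0055],[.019,.0055]])@np.array([[c,s],[-s,c]])
    dr(stir(pose,np.c_[B[:,0],B[:,1]+.05,B[:,0]*0+.25]),(255,0,255))
    dr(stir(pose,circ(0,.165,.0065,.246)),(0,160,255))
    H=[]
    for y0 in (-.108,.105): H+= [[-.045,y0,.215],[.045,y0,.215]]
    dr(stir(pose,np.array([H[0],H[1],H[3],H[2],H[0]])),(255,128,0))
    cv2.imwrite(name,a)
E
python3 - <<'E'
from h import *
im=capture("top");k=[]
for n in ("top","scene"):
    capture(n); r=finder.cut_out(n,"knob_grip")[0]; m=r["region"]; v,u=np.nonzero(m); print(n,r["bbox"],u.mean(),v.mean(),m.sum(),back(n,(u.mean(),v.mean()),.235))
    p=camera_params(n);E=np.array(p["extrinsics"]);print("C",-E[:3,:3].T@E[:3,3])
hub=back("top",(319.2,224.3),.252); kn=back("top",(271.2,212.7),.24);print(hub,kn,np.hypot(*(hub-kn)[:2]))
g=im.min(2); m=(g>200).astype(np.uint8); m[:150]=0;m[290:]=0;m[:,:230]=0;m[:,352:]=0
m=cv2.morphologyEx(m,cv2.MORPH_OPEN,np.ones((5,5)));c=max(cv2.findContours(m,0,2)[0],key=cv2.contourArea)
P=np.array([back("top",q,.215)[:2] for q in c[:,0].astype(float)],np.float32)
print(cv2.minAreaRect(P))
d=(kn-hub)[:2];yaw=np.arctan2(-d[0],d[1]);pose=((hub+kn)[0]/2,(hub+kn)[1]/2,yaw);print(pose)
overlay("top",pose,0,(200,160,360,280),5,"pics/o1.png")
overlay("scene",pose,0,(210,150,360,260),5,"pics/o2.png")
E
```

```text
top [265.0, 205.1, 280.1, 219.6] 271.3805970149254 212.044776119403 268 [0.56540103 0.01076265 0.235     ]
C [ 0.41911759 -0.00714165  1.3057161 ]
scene [266.7, 180.3, 288.3, 195.8] 277.79783393501805 187.60649819494586 277 [0.56195021 0.01566949 0.235     ]
C [0.06819629 0.59718722 0.69549975]
[ 0.53727258 -0.08309476  0.252     ] [0.56340657 0.01105699 0.24      ] 0.09771149843410648
((0.5533052682876587, -0.029094800353050232), (0.21181893348693848, 0.09021491557359695), 74.29701232910156)
(np.float64(0.550339575500705), np.float64(-0.036018884867543635), np.float64(-0.27075671270533447))
```

View pics/o1.png

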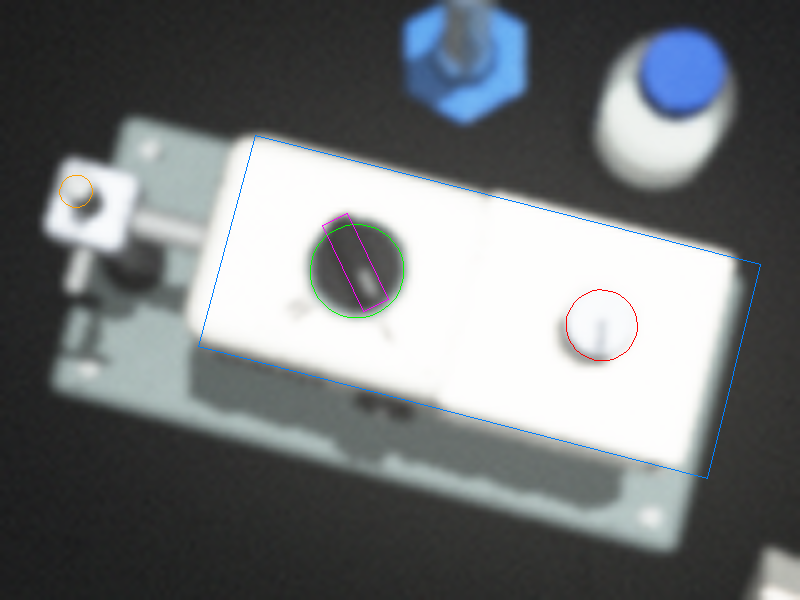

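View pics/o2.png

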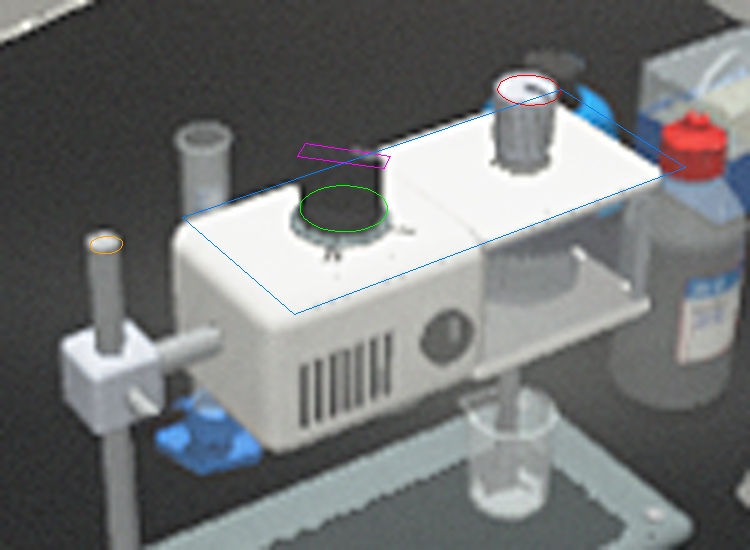

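```bash
cat >> h.py <<'E'
def plan(tx,ty,tz,yaw,rows,claw=0,tail=0,start=None):
    """rows from the present pose to the target; yaw=None keeps it; returns text"""
    o=env.observe(); p=np.array(o["position"] if start is None else start[:3]); w=o["tool_rot"][2] if start is None else start[3]
    dw=0 if yaw is None else yaw-w
    T=np.array([tx,ty,tz]); out=[]
    for i in range(rows):
        n=rows-i; d=(T-p)/n; c,s=np.cos(w),np.sin(w)
        dp=np.round(np.array([c*d[0]+s*d[1],s*d[0]-c*d[1],-d[2]])/.03,2); sp=round(-dw/rows/.1,2)
        out.append('{"dp":[%g,%g,%g],"spin":%g,"claw":%g}'%(*(dp+0.),sp,claw))
        e=dp*.03; p=p+[c*e[0]+s*e[1],s*e[0]-c*e[1],-e[2]]; w-=sp*.1
    out+=['{"dp":[0,0,0],"spin":0,"claw":%g}'%claw]*tail
    for i in range(0,len(out),10): print("["+",".join(out[i:i+10])+"]")
    return (*p,w)
def st():
    o=env.observe(); print({k:np.round(o[k],4).tolist() for k in ("clock","position","tool_rot","ft_force","wrist_torque","finger_force","width")}, "j7",round(o["joints"][6],3))
E
python3 - <<'E'
from h import *
print([back("scene",q,0).round(3) for q in [(350,140),(425,150),(390,160),(175,240)]])
for q in [(390,95),(345,170)]: print(back("scene",q,.2))
s=plan(.27,-.55,.36,.38+1.0,10)
s=plan(.564,.012,.30,.43+np.pi,25,0,5,start=s); print(s)
E
```

```text
[array([ 0.834, -0.747,  0.   ]), array([ 0.569, -0.858,  0.   ]), array([ 0.631, -0.696,  0.   ]), array([0.846, 0.105, 0.   ])]
[ 0.71221888 -0.78575351  0.2       ]
[ 0.52810668 -0.2016258   0.2       ]
[{"dp":[0.16,-0.13,-0.43],"spin":-1,"claw":0},{"dp":[0.17,-0.11,-0.43],"spin":-1,"claw":0},{"dp":[0.18,-0.1,-0.43],"spin":-1,"claw":0},{"dp":[0.19,-0.08,-0.43],"spin":-1,"claw":0},{"dp":[0.19,-0.06,-0.43],"spin":-1,"claw":0},{"dp":[0.2,-0.04,-0.43],"spin":-1,"claw":0},{"dp":[0.2,-0.02,-0.43],"spin":-1,"claw":0},{"dp":[0.2,0,-0.43],"spin":-1,"claw":0},{"dp":[0.2,0.02,-0.42],"spin":-1,"claw":0},{"dp":[0.21,0.04,-0.43],"spin":-1,"claw":0}]
[{"dp":[0.81,0.24,0.08],"spin":-0.88,"claw":0},{"dp":[0.79,0.31,0.08],"spin":-0.88,"claw":0},{"dp":[0.75,0.38,0.08],"spin":-0.88,"claw":0},{"dp":[0.72,0.45,0.08],"spin":-0.88,"claw":0},{"dp":[0.68,0.51,0.08],"spin":-0.88,"claw":0},{"dp":[0.63,0.56,0.08],"spin":-0.88,"claw":0},{"dp":[0.58,0.62,0.08],"spin":-0.88,"claw":0},{"dp":[0.52,0.67,0.08],"spin":-0.88,"claw":0},{"dp":[0.46,0.71,0.08],"spin":-0.88,"claw":0},{"dp":[0.4,0.75,0.08],"spin":-0.88,"cl
[... 305 characters left out ...]
08],"spin":-0.88,"claw":0},{"dp":[-0.18,0.83,0.08],"spin":-0.88,"claw":0},{"dp":[-0.25,0.81,0.08],"spin":-0.88,"claw":0},{"dp":[-0.33,0.78,0.08],"spin":-0.88,"claw":0}]
[{"dp":[-0.39,0.75,0.08],"spin":-0.88,"claw":0},{"dp":[-0.46,0.71,0.08],"spin":-0.88,"claw":0},{"dp":[-0.52,0.67,0.08],"spin":-0.88,"claw":0},{"dp":[-0.57,0.62,0.08],"spin":-0.88,"claw":0},{"dp":[-0.62,0.56,0.08],"spin":-0.88,"claw":0},{"dp":[0,0,0],"spin":0,"claw":0},{"dp":[0,0,0],"spin":0,"claw":0},{"dp":[0,0,0],"spin":0,"claw":0},{"dp":[0,0,0],"spin":0,"claw":0},{"dp":[0,0,0],"spin":0,"claw":0}]
(np.float64(0.5639960300185374), np.float64(0.011933443915936183), np.float64(0.3000983741348959), np.float64(3.579790678990975))
```

Emit:
{"method": "jog_arm", "body": {
  "motion": [
    {"dp": [0.16,-0.13,-0.43],"spin": -1,"claw": 0},
    {"dp": [0.17,-0.11,-0.43],"spin": -1,"claw": 0},
    {"dp": [0.18,-0.1,-0.43],"spin": -1,"claw": 0},
    {"dp": [0.19,-0.08,-0.43],"spin": -1,"claw": 0},
    {"dp": [0.19,-0.06,-0.43],"spin": -1,"claw": 0},
    {"dp": [0.2,-0.04,-0.43],"spin": -1,"claw": 0},
    {"dp": [0.2,-0.02,-0.43],"spin": -1,"claw": 0},
    {"dp": [0.2,0,-0.43],"spin": -1,"claw": 0},
    {"dp": [0.2,0.02,-0.42],"spin": -1,"claw": 0},
    {"dp": [0.21,0.04,-0.43],"spin": -1,"claw": 0}
  ],
  "grip_force": 20
}}

```text
clock: 1.85
position: [0.27, -0.5495, 0.3606]
tool_rot: [-3.142, 0.0, 1.384]
ft_force: [0.0, 0.5, 0.7]
width: 0.996
finger_force: 0.0
```

Emit:
{"method": "jog_arm", "body": {
  "motion": [
    {"dp": [0.81,0.24,0.08],"spin": -0.88,"claw": 0},
    {"dp": [0.79,0.31,0.08],"spin": -0.88,"claw": 0},
    {"dp": [0.75,0.38,0.08],"spin": -0.88,"claw": 0},
    {"dp": [0.72,0.45,0.08],"spin": -0.88,"claw": 0},
    {"dp": [0.68,0.51,0.08],"spin": -0.88,"claw": 0},
    {"dp": [0.63,0.56,0.08],"spin": -0.88,"claw": 0},
    {"dp": [0.58,0.62,0.08],"spin": -0.88,"claw": 0},
    {"dp": [0.52,0.67,0.08],"spin": -0.88,"claw": 0},
    {"dp": [0.46,0.71,0.08],"spin": -0.88,"claw": 0},
    {"dp": [0.4,0.75,0.08],"spin": -0.88,"claw": 0}
  ]
}}

```text
clock: 2.85
position: [0.388, -0.3236, 0.3361]
tool_rot: [-3.141, 0.001, 2.263]
ft_force: [0.4, -0.7, 0.1]
width: 1.0
finger_force: 0.0
```

Emit:
{"method": "jog_arm", "body": {
  "motion": [
    {"dp": [0.33,0.78,0.08],"spin": -0.88,"claw": 0.3},
    {"dp": [0.26,0.8,0.08],"spin": -0.88,"claw": 0.3},
    {"dp": [0.19,0.82,0.08],"spin": -0.88,"claw": 0.3},
    {"dp": [0.11,0.84,0.08],"spin": -0.88,"claw": 0.3},
    {"dp": [0.04,0.84,0.08],"spin": -0.88,"claw": 0.3},
    {"dp": [-0.03,0.84,0.08],"spin": -0.88,"claw": 0.3},
    {"dp": [-0.11,0.84,0.08],"spin": -0.88,"claw": 0.3},
    {"dp": [-0.18,0.83,0.08],"spin": -0.88,"claw": 0.3},
    {"dp": [-0.25,0.81,0.08],"spin": -0.88,"claw": 0.3},
    {"dp": [-0.33,0.78,0.08],"spin": -0.88,"claw": 0.3}
  ]
}}

```text
clock: 3.85
position: [0.5055, -0.099, 0.3121]
tool_rot: [-3.141, 0.0, -3.139]
ft_force: [-0.2, 0.1, -0.5]
width: 0.697
finger_force: 0.0
```

Run:
```python
from h import *
st(); plan(.5637,.0122,.29,.43+np.pi-2*np.pi if env.observe()["tool_rot"][2]<0 else .43+np.pi,9,.3,1)
```

```text
{'clock': 3.85, 'position': [0.5055, -0.099, 0.3121], 'tool_rot': [-3.141, 0.0004, -3.1393], 'ft_force': [-0.1642, 0.1465, -0.4618], 'wrist_torque': [-0.051, 0.034, 0.0276], 'finger_force': 0.0, 'width': 0.697} j7 1.701
[{"dp":[-0.22,0.41,0.08],"spin":-0.48,"claw":0.3},{"dp":[-0.24,0.4,0.08],"spin":-0.48,"claw":0.3},{"dp":[-0.25,0.39,0.08],"spin":-0.48,"claw":0.3},{"dp":[-0.27,0.38,0.08],"spin":-0.48,"claw":0.3},{"dp":[-0.29,0.36,0.08],"spin":-0.48,"claw":0.3},{"dp":[-0.31,0.35,0.08],"spin":-0.48,"claw":0.3},{"dp":[-0.32,0.33,0.09],"spin":-0.48,"claw":0.3},{"dp":[-0.34,0.32,0.08],"spin":-0.48,"claw":0.3},{"dp":[-0.36,0.3,0.09],"spin":-0.48,"claw":0.3},{"dp":[0,0,0],"spin":0,"claw":0.3}]
```

Emit:
{"method": "jog_arm", "body": {
  "motion": [
    {"dp": [-0.22,0.41,0.08],"spin": -0.48,"claw": 0.5},
    {"dp": [-0.24,0.4,0.08],"spin": -0.48,"claw": 0.5},
    {"dp": [-0.25,0.39,0.08],"spin": -0.48,"claw": 0.5},
    {"dp": [-0.27,0.38,0.08],"spin": -0.48,"claw": 0.5},
    {"dp": [-0.29,0.36,0.08],"spin": -0.48,"claw": 0.5},
    {"dp": [-0.31,0.35,0.08],"spin": -0.48,"claw": 0.5},
    {"dp": [-0.32,0.33,0.09],"spin": -0.48,"claw": 0.5},
    {"dp": [-0.34,0.32,0.08],"spin": -0.48,"claw": 0.5},
    {"dp": [-0.36,0.3,0.09],"spin": -0.48,"claw": 0.5},
    {"dp": [0,0,0],"spin": 0,"claw": 0.5}
  ]
}}

```text
clock: 4.85
position: [0.5641, 0.0139, 0.2892]
tool_rot: [3.14, 0.0, -2.706]
ft_force: [0.2, 1.2, 0.2]
width: 0.501
finger_force: 0.0
```

Run:
```python
from h import *
st(); plan(.5637,.0122,.230,.43-np.pi,9,.5,1)
P=(.5503,-.036,-.271)
overlay("scene",P,0,(230,130,350,220),6,"pics/o3.png")
```

```text
{'clock': 4.85, 'position': [0.5641, 0.0139, 0.2892], 'tool_rot': [3.1397, 0.0002, -2.706], 'ft_force': [0.2105, 1.1598, 0.19], 'wrist_torque': [0.0406, -0.0537, -0.0122], 'finger_force': 0.0, 'width': 0.5014} j7 1.83
[{"dp":[0,0,0.22],"spin":0.01,"claw":0.5},{"dp":[0,-0.01,0.22],"spin":0.01,"claw":0.5},{"dp":[0,0,0.22],"spin":0.01,"claw":0.5},{"dp":[0.01,-0.01,0.22],"spin":0.01,"claw":0.5},{"dp":[0,-0.01,0.22],"spin":0.01,"claw":0.5},{"dp":[0.01,0,0.22],"spin":0.01,"claw":0.5},{"dp":[0,-0.01,0.22],"spin":0.01,"claw":0.5},{"dp":[0.01,0,0.22],"spin":0.01,"claw":0.5},{"dp":[0,-0.01,0.21],"spin":0.01,"claw":0.5},{"dp":[0,0,0],"spin":0,"claw":0.5}]
```

View pics/o3.png

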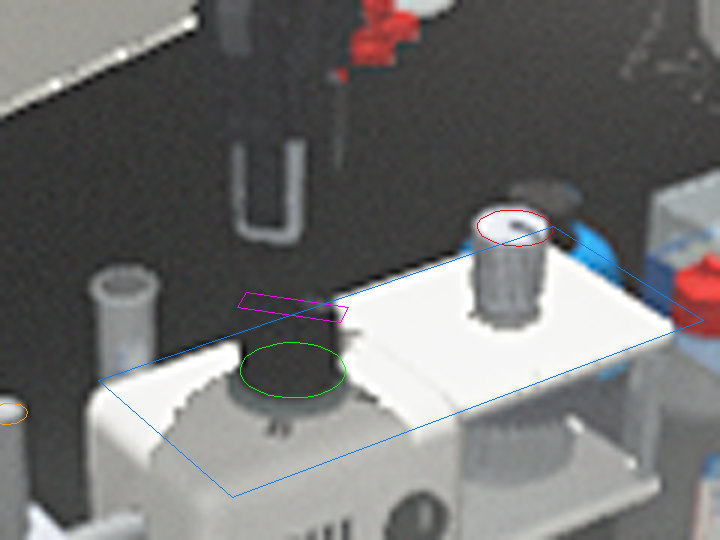

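Run:
```python
from h import *
st()
p=env.observe()["position"]; w=env.observe()["tool_rot"][2]; ty=np.array([np.sin(w),-np.cos(w),0])
for z in (0,.005,.01):
  for s in (-.02,.02): print(((proj("scene",p+ty*s+[0,0,z])[0]+.5-[230,130])*6).round())
```

```text
{'clock': 4.9, 'position': [0.5638, 0.0124, 0.2895], 'tool_rot': [3.1407, -0.0004, -2.7088], 'ft_force': [0.2549, -0.4932, 0.1714], 'wrist_torque': [-0.013, -0.0145, -0.0094], 'finger_force': 0.0, 'width': 0.499} j7 1.83
[308. 183.]
[277. 235.]
[308. 170.]
[277. 222.]
[308. 157.]
[277. 209.]
```

Emit:
{"method": "jog_arm", "body": {
  "motion": [
    {"dp": [0,0,0.22],"spin": 0,"claw": 0.5},
    {"dp": [0,0,0.22],"spin": 0,"claw": 0.5},
    {"dp": [0,0,0.22],"spin": 0,"claw": 0.5},
    {"dp": [0,0,0.22],"spin": 0,"claw": 0.5},
    {"dp": [0,0,0.22],"spin": 0,"claw": 0.5},
    {"dp": [0,0,0.22],"spin": 0,"claw": 0.5},
    {"dp": [0,0,0.22],"spin": 0,"claw": 0.5},
    {"dp": [0,0,0.22],"spin": 0,"claw": 0.5},
    {"dp": [0,0,0.22],"spin": 0,"claw": 0.5},
    {"dp": [0,0,0],"spin": 0,"claw": 0.5}
  ]
}}

```text
clock: 5.9
position: [0.5631, 0.011, 0.2292]
tool_rot: [3.141, -0.002, -2.711]
ft_force: [-0.1, 0.7, -0.7]
width: 0.502
finger_force: 0.0
```

Emit:
{"method": "jog_arm", "body": {
  "motion": [
    {"dp": [0,0,0],"spin": 0,"claw": 0.7},
    {"dp": [0,0,0],"spin": 0,"claw": 0.75},
    {"dp": [0,0,0],"spin": 0,"claw": 0.8},
    {"dp": [0,0,0],"spin": 0,"claw": 0.84},
    {"dp": [0,0,0],"spin": 0,"claw": 0.88},
    {"dp": [0,0,0],"spin": 0,"claw": 0.92},
    {"dp": [0,0,0],"spin": 0,"claw": 1},
    {"dp": [0,0,0],"spin": 0,"claw": 1},
    {"dp": [0,0,0],"spin": 0,"claw": 1},
    {"dp": [0,0,0],"spin": 0,"claw": 1}
  ],
  "grip_force": 30
}}

```text
clock: 6.9
position: [0.5638, 0.0111, 0.2307]
tool_rot: [-3.141, 0.0, -2.711]
ft_force: [-0.8, 1.4, 4.6]
width: 0.123
finger_force: 31.1
```

```bash
python3 -c "
from h import *
st()"
```

```text
{'clock': 6.9, 'position': [0.5638, 0.0111, 0.2307], 'tool_rot': [-3.1413, 0.0003, -2.7114], 'ft_force': [-0.7962, 1.36, 4.5561], 'wrist_torque': [0.078, 0.2401, -0.245], 'finger_force': 31.0776, 'width': 0.1228} j7 1.811
```

Emit:
{"method": "jog_arm", "body": {
  "motion": [
    {"dp": [0,0,-0.03],"spin": 0.1,"claw": 1},
    {"dp": [0,0,0],"spin": 0.2,"claw": 1},
    {"dp": [0,0,0],"spin": 0.4,"claw": 1},
    {"dp": [0,0,0],"spin": 0.4,"claw": 1},
    {"dp": [0,0,0],"spin": 0.4,"claw": 1},
    {"dp": [0,0,0],"spin": 0.4,"claw": 1},
    {"dp": [0,0,0],"spin": 0.4,"claw": 1},
    {"dp": [0,0,0],"spin": 0.4,"claw": 1},
    {"dp": [0,0,0],"spin": 0.3,"claw": 1},
    {"dp": [0,0,0],"spin": 0,"claw": 1}
  ]
}}

```text
clock: 7.9
position: [0.5636, 0.0117, 0.2308]
tool_rot: [3.141, -0.0, -3.011]
ft_force: [1.6, 2.6, -4.0]
width: 0.121
finger_force: 30.1
```

```bash
python3 -c "
from h import *
st()"
```

```text
{'clock': 7.9, 'position': [0.5636, 0.0117, 0.2308], 'tool_rot': [3.1406, -0.0003, -3.0114], 'ft_force': [1.568, 2.5567, -3.9559], 'wrist_torque': [0.5212, -0.4315, -0.0545], 'finger_force': 30.0641, 'width': 0.121} j7 1.519
```

Emit:
{"method": "jog_arm", "body": {
  "motion": [
    {"dp": [0,0,0],"spin": 0.2,"claw": 1},
    {"dp": [0,0,0],"spin": 0.2,"claw": 1},
    {"dp": [0,0,0],"spin": 0.2,"claw": 1},
    {"dp": [0,0,0],"spin": 0.2,"claw": 1},
    {"dp": [0,0,0],"spin": 0.2,"claw": 1},
    {"dp": [0,0,0],"spin": 0.1,"claw": 1},
    {"dp": [0,0,0],"spin": 0.1,"claw": 1},
    {"dp": [0,0,0],"spin": 0.1,"claw": 1},
    {"dp": [0,0,0],"spin": 0.1,"claw": 1},
    {"dp": [0,0,0],"spin": 0.1,"claw": 1}
  ]
}}

```text
clock: 8.9
position: [0.5636, 0.012, 0.2308]
tool_rot: [3.14, -0.0, 3.121]
ft_force: [3.0, 6.0, -7.1]
width: 0.117
finger_force: 29.6
```

```bash
python3 -c "
from h import *
st()"
```

```text
{'clock': 8.9, 'position': [0.5636, 0.012, 0.2308], 'tool_rot': [3.1403, -0.0004, 3.1215], 'ft_force': [3.012, 5.9776, -7.0657], 'wrist_torque': [1.014, -0.6254, -0.0083], 'finger_force': 29.5909, 'width': 0.1172} j7 1.372
```

Emit:
{"method": "jog_arm", "body": {
  "motion": [
    {"dp": [-0.01,0.02,0.02],"spin": 0.1,"claw": 1},
    {"dp": [0,0,0],"spin": 0.1,"claw": 1},
    {"dp": [0,0,0],"spin": 0.1,"claw": 1},
    {"dp": [0,0,0],"spin": 0.1,"claw": 1},
    {"dp": [0,0,0],"spin": 0.1,"claw": 1},
    {"dp": [0,0,0],"spin": 0.1,"claw": 1},
    {"dp": [0,0,0],"spin": 0.1,"claw": 1},
    {"dp": [0,0,0],"spin": 0.1,"claw": 1},
    {"dp": [0,0,0],"spin": 0.1,"claw": 1},
    {"dp": [0,0,0],"spin": 0.1,"claw": 1}
  ]
}}

```text
clock: 9.9
position: [0.5636, 0.0123, 0.2308]
tool_rot: [3.141, -0.001, 3.022]
ft_force: [-2.0, 4.8, -1.9]
width: 0.124
finger_force: 30.3
```

Run:
```python
from h import *
st()
overlay("scene",(.5503,-.036,-.271),.55,(230,140,330,215),8,"pics/o4.png")
```

```text
{'clock': 9.9, 'position': [0.5636, 0.0123, 0.2308], 'tool_rot': [3.1412, -0.0008, 3.0216], 'ft_force': [-1.9791, 4.7558, -1.9437], 'wrist_torque': [1.1453, 0.2702, 0.0884], 'finger_force': 30.2725, 'width': 0.1235} j7 1.273
```

View pics/o4.png

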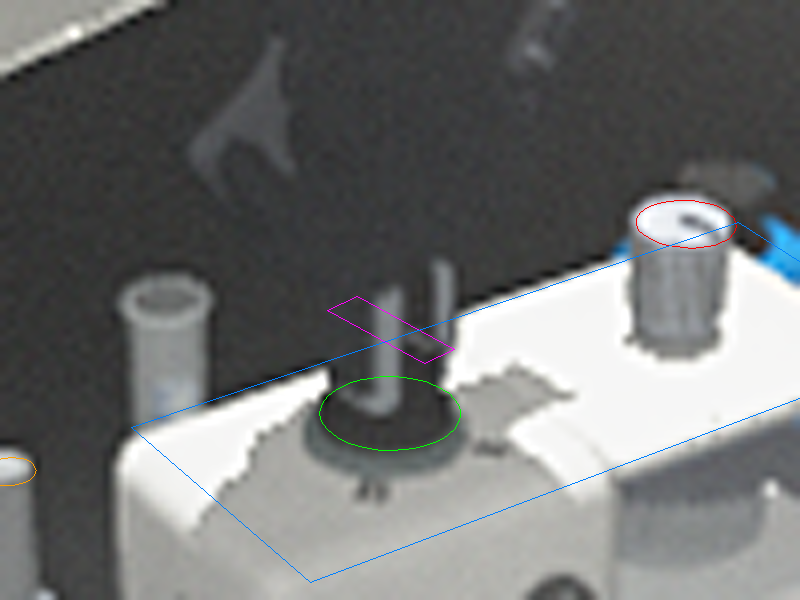

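Emit:
{"method": "jog_arm", "body": {
  "motion": [
    {"dp": [0,0.01,0],"spin": 0.1,"claw": 1},
    {"dp": [0,0,0],"spin": 0.1,"claw": 1},
    {"dp": [0,0,0],"spin": 0.1,"claw": 1},
    {"dp": [0,0,0],"spin": 0.1,"claw": 1},
    {"dp": [0,0,0],"spin": 0.1,"claw": 1},
    {"dp": [0,0,0],"spin": 0.1,"claw": 1},
    {"dp": [0,0,0],"spin": 0.1,"claw": 1},
    {"dp": [0,0,0],"spin": 0.1,"claw": 1},
    {"dp": [0,0,0],"spin": 0.1,"claw": 1},
    {"dp": [0,0,0],"spin": 0.1,"claw": 1}
  ]
}}

```text
clock: 10.95
position: [0.5637, 0.0125, 0.2307]
tool_rot: [3.141, -0.001, 2.921]
ft_force: [-2.1, 3.9, -0.8]
width: 0.126
finger_force: 30.3
```

```bash
python3 -c "
from h import *
st()"
```

```text
{'clock': 10.95, 'position': [0.5637, 0.0125, 0.2307], 'tool_rot': [3.1413, -0.0008, 2.9214], 'ft_force': [-2.0511, 3.8576, -0.8041], 'wrist_torque': [1.1542, 0.3858, 0.1458], 'finger_force': 30.3236, 'width': 0.1265} j7 1.174
```

Emit:
{"method": "jog_arm", "body": {
  "motion": [
    {"dp": [0,0.01,0],"spin": 0.1,"claw": 1},
    {"dp": [0,0,0],"spin": 0.1,"claw": 1},
    {"dp": [0,0,0],"spin": 0.1,"claw": 1},
    {"dp": [0,0,0],"spin": 0.1,"claw": 1},
    {"dp": [0,0,0],"spin": 0.1,"claw": 1},
    {"dp": [0,0,0],"spin": 0.1,"claw": 1},
    {"dp": [0,0,0],"spin": 0.1,"claw": 1},
    {"dp": [0,0,0],"spin": 0.1,"claw": 1},
    {"dp": [0,0,0],"spin": 0,"claw": 1},
    {"dp": [0,0,0],"spin": 0,"claw": 1}
  ]
}}

```text
clock: 11.95
position: [0.5637, 0.0126, 0.2308]
tool_rot: [3.142, -0.001, 2.842]
ft_force: [-2.4, 5.1, -2.1]
width: 0.118
finger_force: 30.3
```

```bash
python3 -c "
from h import *
st()"
```

```text
{'clock': 11.95, 'position': [0.5637, 0.0126, 0.2308], 'tool_rot': [3.1416, -0.0009, 2.8415], 'ft_force': [-2.373, 5.1162, -2.0986], 'wrist_torque': [1.1083, 0.3566, 0.022], 'finger_force': 30.3491, 'width': 0.1175} j7 1.096
```

Emit:
{"method": "jog_arm", "body": {
  "motion": [
    {"dp": [0,0,0],"spin": 0,"claw": 0.8},
    {"dp": [0,0,0],"spin": 0,"claw": 0.7},
    {"dp": [0,0,0],"spin": 0,"claw": 0.6},
    {"dp": [0,0,0],"spin": 0,"claw": 0.5},
    {"dp": [0,0,-0.1],"spin": 0,"claw": 0.4},
    {"dp": [0,0,-0.3],"spin": 0,"claw": 0.35},
    {"dp": [0,0,-0.4],"spin": 0,"claw": 0.35},
    {"dp": [0,0,-0.5],"spin": 0,"claw": 0.35},
    {"dp": [0,0,-0.5],"spin": 0,"claw": 0.35},
    {"dp": [0,0,0],"spin": 0,"claw": 0.35}
  ]
}}

```text
clock: 12.95
position: [0.5656, 0.0126, 0.288]
tool_rot: [3.141, 0.005, 2.842]
ft_force: [-0.1, 0.5, -0.1]
width: 0.648
finger_force: 0.0
```

Run:
```python
from h import *
st()
overlay("top",(.5503,-.036,-.271),.73,(220,170,320,245),8,"pics/o5.png")
s=plan(.5370,-.0838,.285,None,8,.35); plan(.5370,-.0838,.226,None,9,.35,start=s)
```

```text
{'clock': 12.95, 'position': [0.5656, 0.0126, 0.288], 'tool_rot': [3.1405, 0.0051, 2.8419], 'ft_force': [-0.1452, 0.4657, -0.1299], 'wrist_torque': [-0.0284, -0.0512, 0.034], 'finger_force': 0.0, 'width': 0.6485} j7 1.112
[{"dp":[-0.01,-0.42,0.01],"spin":0,"claw":0.35},{"dp":[-0.01,-0.42,0.01],"spin":0,"claw":0.35},{"dp":[-0.01,-0.42,0],"spin":0,"claw":0.35},{"dp":[-0.01,-0.42,0.01],"spin":0,"claw":0.35},{"dp":[0,-0.42,0],"spin":0,"claw":0.35},{"dp":[-0.01,-0.41,0.01],"spin":0,"claw":0.35},{"dp":[0,-0.42,0],"spin":0,"claw":0.35},{"dp":[-0.01,-0.41,0.01],"spin":0,"claw":0.35}]
[{"dp":[0,0,0.22],"spin":0,"claw":0.35},{"dp":[0,0,0.22],"spin":0,"claw":0.35},{"dp":[0,0,0.22],"spin":0,"claw":0.35},{"dp":[0,0,0.22],"spin":0,"claw":0.35},{"dp":[0,0,0.22],"spin":0,"claw":0.35},{"dp":[0,0,0.22],"spin":0,"claw":0.35},{"dp":[0,0,0.22],"spin":0,"claw":0.35},{"dp":[0,0,0.21],"spin":0,"claw":0.35},{"dp":[0,0,0.22],"spin":0,"claw":0.35}]
```

View pics/o5.png

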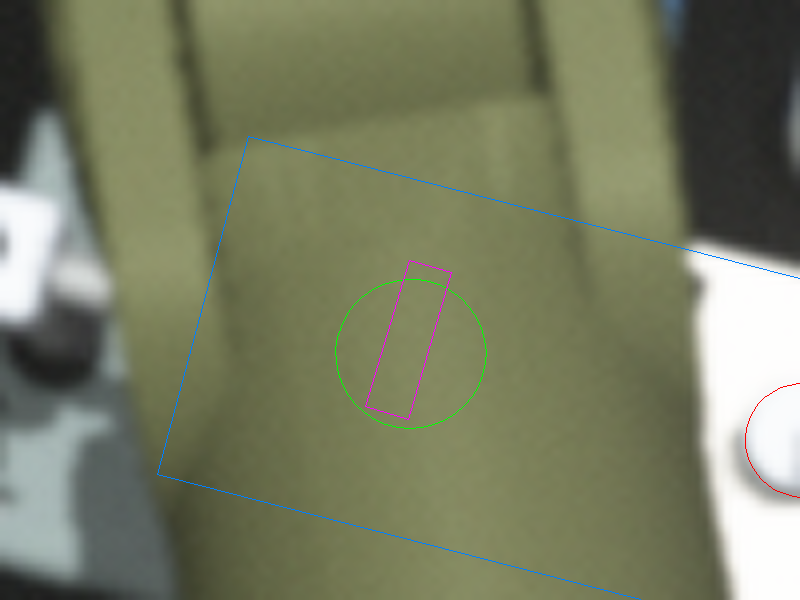

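Emit:
{"method": "jog_arm", "body": {
  "motion": [
    {"dp": [0,-0.42,0],"spin": 0,"claw": 0.35},
    {"dp": [0,-0.42,0],"spin": 0,"claw": 0.35},
    {"dp": [0,-0.42,0],"spin": 0,"claw": 0.35},
    {"dp": [0,-0.42,0],"spin": 0,"claw": 0.35},
    {"dp": [0,-0.42,0],"spin": 0,"claw": 0.35},
    {"dp": [0,-0.42,0],"spin": 0,"claw": 0.35},
    {"dp": [0,-0.42,0],"spin": 0,"claw": 0.35},
    {"dp": [0,-0.4,0],"spin": 0,"claw": 0.35},
    {"dp": [0,0,0],"spin": 0,"claw": 0.35},
    {"dp": [0,0,0],"spin": 0,"claw": 0.35}
  ]
}}

```text
clock: 14.0
position: [0.5345, -0.0834, 0.2847]
tool_rot: [3.141, 0.0, 2.841]
ft_force: [1.0, -0.1, -0.2]
width: 0.65
finger_force: 0.0
```

Run:
```python
from h import *
st()
plan(.5370,-.0838,.226,None,9,.35)
```

```text
{'clock': 14.0, 'position': [0.5345, -0.0834, 0.2847], 'tool_rot': [3.1412, 0.0001, 2.8415], 'ft_force': [0.9968, -0.1063, -0.1784], 'wrist_torque': [0.0004, -0.0305, 0.0246], 'finger_force': 0.0, 'width': 0.65} j7 1.326
[{"dp":[-0.01,0,0.22],"spin":0,"claw":0.35},{"dp":[-0.01,0,0.22],"spin":0,"claw":0.35},{"dp":[-0.01,0,0.22],"spin":0,"claw":0.35},{"dp":[-0.01,0,0.22],"spin":0,"claw":0.35},{"dp":[-0.01,0,0.22],"spin":0,"claw":0.35},{"dp":[-0.01,0,0.21],"spin":0,"claw":0.35},{"dp":[-0.01,0,0.22],"spin":0,"claw":0.35},{"dp":[-0.01,0.01,0.21],"spin":0,"claw":0.35},{"dp":[0,0,0.22],"spin":0,"claw":0.35}]
```

Emit:
{"method": "jog_arm", "body": {
  "motion": [
    {"dp": [-0.02,0,0.22],"spin": 0,"claw": 0.35},
    {"dp": [-0.02,0,0.22],"spin": 0,"claw": 0.35},
    {"dp": [-0.02,0,0.22],"spin": 0,"claw": 0.35},
    {"dp": [-0.01,0,0.22],"spin": 0,"claw": 0.35},
    {"dp": [0,0,0.22],"spin": 0,"claw": 0.35},
    {"dp": [0,0,0.22],"spin": 0,"claw": 0.35},
    {"dp": [0,0,0.22],"spin": 0,"claw": 0.35},
    {"dp": [0,0,0.22],"spin": 0,"claw": 0.35},
    {"dp": [0,0,0.2],"spin": 0,"claw": 0.35},
    {"dp": [0,0,0],"spin": 0,"claw": 0.35}
  ]
}}

```text
clock: 15.0
position: [0.536, -0.0841, 0.2248]
tool_rot: [-3.141, -0.002, 2.842]
ft_force: [0.3, 0.7, -1.4]
width: 0.649
finger_force: 0.0
```

Emit:
{"method": "jog_arm", "body": {
  "motion": [
    {"dp": [0,0,0],"spin": 0,"claw": 0.5},
    {"dp": [0,0,0],"spin": 0,"claw": 0.55},
    {"dp": [0,0,0],"spin": 0,"claw": 0.6},
    {"dp": [0,0,0],"spin": 0,"claw": 0.64},
    {"dp": [0,0,0],"spin": 0,"claw": 0.68},
    {"dp": [0,0,0],"spin": 0,"claw": 0.72},
    {"dp": [0,0,0],"spin": 0,"claw": 0.8},
    {"dp": [0,0,0],"spin": 0,"claw": 1},
    {"dp": [0,0,0],"spin": 0,"claw": 1},
    {"dp": [0,0,0],"spin": 0,"claw": 1}
  ],
  "grip_force": 22
}}

```text
clock: 16.0
position: [0.5369, -0.0836, 0.2263]
tool_rot: [3.141, 0.001, 2.842]
ft_force: [-0.0, 2.9, 3.8]
width: 0.319
finger_force: 21.8
```

```bash
python3 -c "
from h import *
st()"
```

```text
{'clock': 16.0, 'position': [0.5369, -0.0836, 0.2263], 'tool_rot': [3.141, 0.0007, 2.8422], 'ft_force': [-0.0254, 2.9378, 3.8088], 'wrist_torque': [0.5615, -0.0274, 0.0265], 'finger_force': 21.794, 'width': 0.3186} j7 1.307
```

Emit:
{"method": "jog_arm", "body": {
  "motion": [
    {"dp": [0,0,-0.01],"spin": 0.05,"claw": 1},
    {"dp": [0,0,0],"spin": 0.1,"claw": 1},
    {"dp": [0,0,0],"spin": 0.1,"claw": 1},
    {"dp": [0,0,0],"spin": 0.1,"claw": 1},
    {"dp": [0,0,0],"spin": 0.1,"claw": 1},
    {"dp": [0,0,0],"spin": 0.1,"claw": 1},
    {"dp": [0,0,0],"spin": 0.1,"claw": 1},
    {"dp": [0,0,0],"spin": 0.1,"claw": 1},
    {"dp": [0,0,0],"spin": 0.1,"claw": 1},
    {"dp": [0,0,0],"spin": 0.05,"claw": 1}
  ]
}}

```text
clock: 17.0
position: [0.5369, -0.0836, 0.2263]
tool_rot: [3.141, 0.001, 2.752]
ft_force: [1.9, 4.6, 2.3]
width: 0.32
finger_force: 21.8
```

```bash
python3 -c "
from h import *
st()"
```

```text
{'clock': 17.0, 'position': [0.5369, -0.0836, 0.2263], 'tool_rot': [3.1408, 0.0005, 2.7516], 'ft_force': [1.875, 4.5789, 2.2595], 'wrist_torque': [1.0175, -0.5211, 0.172], 'finger_force': 21.8346, 'width': 0.3197} j7 1.218
```

Emit:
{"method": "jog_arm", "body": {
  "motion": [
    {"dp": [0,0.01,0],"spin": 0.05,"claw": 1},
    {"dp": [0,0,0],"spin": 0.05,"claw": 1},
    {"dp": [0,0,0],"spin": 0.05,"claw": 1},
    {"dp": [0,0,0],"spin": 0.05,"claw": 1},
    {"dp": [0,0,0],"spin": 0.05,"claw": 1},
    {"dp": [0,0,0],"spin": 0.05,"claw": 1},
    {"dp": [0,0,0],"spin": 0.05,"claw": 1},
    {"dp": [0,0,0],"spin": 0.05,"claw": 1},
    {"dp": [0,0,0],"spin": 0.05,"claw": 1},
    {"dp": [0,0,0],"spin": 0.05,"claw": 1}
  ]
}}

```text
clock: 18.0
position: [0.5369, -0.0835, 0.2263]
tool_rot: [3.141, 0.0, 2.702]
ft_force: [2.6, 4.0, 3.5]
width: 0.317
finger_force: 21.8
```

```bash
python3 -c "
from h import *
st()"
```

```text
{'clock': 18.0, 'position': [0.5369, -0.0835, 0.2263], 'tool_rot': [3.141, 0.0004, 2.7017], 'ft_force': [2.6037, 3.9895, 3.4976], 'wrist_torque': [1.0126, -0.537, 0.0991], 'finger_force': 21.8339, 'width': 0.3172} j7 1.168
```

Emit:
{"method": "jog_arm", "body": {
  "motion": [
    {"dp": [0,0,0],"spin": 0.05,"claw": 1},
    {"dp": [0,0,0],"spin": 0.05,"claw": 1},
    {"dp": [0,0,0],"spin": 0.05,"claw": 1},
    {"dp": [0,0,0],"spin": 0.05,"claw": 1},
    {"dp": [0,0,0],"spin": 0.05,"claw": 1},
    {"dp": [0,0,0],"spin": 0.05,"claw": 1},
    {"dp": [0,0,0],"spin": 0.05,"claw": 1},
    {"dp": [0,0,0],"spin": 0.05,"claw": 1},
    {"dp": [0,0,0],"spin": 0.05,"claw": 1},
    {"dp": [0,0,0],"spin": 0.05,"claw": 1}
  ]
}}

```text
clock: 19.0
position: [0.5369, -0.0834, 0.2263]
tool_rot: [3.141, 0.0, 2.652]
ft_force: [2.6, 4.1, 2.0]
width: 0.318
finger_force: 21.9
```

```bash
python3 -c "
from h import *
st()"
```

```text
{'clock': 19.0, 'position': [0.5369, -0.0834, 0.2263], 'tool_rot': [3.1409, 0.0004, 2.6517], 'ft_force': [2.5905, 4.1007, 1.9859], 'wrist_torque': [0.9849, -0.5125, 0.1244], 'finger_force': 21.8588, 'width': 0.3181} j7 1.118
```

Emit:
{"method": "jog_arm", "body": {
  "motion": [
    {"dp": [0,0,0],"spin": 0.05,"claw": 1},
    {"dp": [0,0,0],"spin": 0.05,"claw": 1},
    {"dp": [0,0,0],"spin": 0.05,"claw": 1},
    {"dp": [0,0,0],"spin": 0.05,"claw": 1},
    {"dp": [0,0,0],"spin": 0.05,"claw": 1},
    {"dp": [0,0,0],"spin": 0.05,"claw": 1},
    {"dp": [0,0,0],"spin": 0.05,"claw": 1},
    {"dp": [0,0,0],"spin": 0.05,"claw": 1},
    {"dp": [0,0,0],"spin": 0.05,"claw": 1},
    {"dp": [0,0,0],"spin": 0.05,"claw": 1}
  ]
}}

```text
clock: 20.0
position: [0.537, -0.0833, 0.2263]
tool_rot: [3.141, 0.0, 2.602]
ft_force: [2.6, 4.8, 2.9]
width: 0.319
finger_force: 21.9
```

```bash
python3 -c "
from h import *
st()"
```

```text
{'clock': 20.0, 'position': [0.537, -0.0833, 0.2263], 'tool_rot': [3.1408, 0.0003, 2.6017], 'ft_force': [2.5863, 4.7667, 2.9088], 'wrist_torque': [1.0616, -0.6163, 0.1471], 'finger_force': 21.856, 'width': 0.3191} j7 1.069
```

Emit:
{"method": "jog_arm", "body": {
  "motion": [
    {"dp": [0,0,0],"spin": 0.05,"claw": 1},
    {"dp": [0,0,0],"spin": 0.05,"claw": 1},
    {"dp": [0,0,0],"spin": 0.05,"claw": 1},
    {"dp": [0,0,0],"spin": 0.05,"claw": 1},
    {"dp": [0,0,0],"spin": 0.05,"claw": 1},
    {"dp": [0,0,0],"spin": 0.05,"claw": 1},
    {"dp": [0,0,0],"spin": 0.05,"claw": 1},
    {"dp": [0,0,0],"spin": 0.05,"claw": 1},
    {"dp": [0,0,0],"spin": 0.05,"claw": 1},
    {"dp": [0,0,0],"spin": 0.05,"claw": 1}
  ]
}}

```text
clock: 21.0
position: [0.537, -0.0833, 0.2263]
tool_rot: [3.141, 0.0, 2.552]
ft_force: [2.8, 5.1, 3.7]
width: 0.321
finger_force: 21.9
```

```bash
python3 -c "
from h import *
st()"
```

```text
{'clock': 21.0, 'position': [0.537, -0.0833, 0.2263], 'tool_rot': [3.1406, 0.0004, 2.5518], 'ft_force': [2.7634, 5.1217, 3.7095], 'wrist_torque': [1.0874, -0.6098, 0.1129], 'finger_force': 21.8527, 'width': 0.3211} j7 1.02
```

Emit:
{"method": "jog_arm", "body": {
  "motion": [
    {"dp": [0,0.01,0],"spin": 0.05,"claw": 1},
    {"dp": [0,0,0],"spin": 0.05,"claw": 1},
    {"dp": [0,0,0],"spin": 0.05,"claw": 1},
    {"dp": [0,0,0],"spin": 0.05,"claw": 1},
    {"dp": [0,0,0],"spin": 0.05,"claw": 1},
    {"dp": [0,0,0],"spin": 0.05,"claw": 1},
    {"dp": [0,0,0],"spin": 0.05,"claw": 1},
    {"dp": [0,0,0],"spin": 0.05,"claw": 1},
    {"dp": [0,0,0],"spin": 0.05,"claw": 1},
    {"dp": [0,0,0],"spin": 0.05,"claw": 1}
  ]
}}

```text
clock: 22.0
position: [0.5371, -0.0831, 0.2263]
tool_rot: [3.141, 0.0, 2.502]
ft_force: [2.4, 4.6, 3.6]
width: 0.316
finger_force: 21.8
```

```bash
python3 -c "
from h import *
st()"
```

```text
{'clock': 22.0, 'position': [0.5371, -0.0831, 0.2263], 'tool_rot': [3.1409, 0.0002, 2.5017], 'ft_force': [2.368, 4.597, 3.6337], 'wrist_torque': [1.0334, -0.5411, 0.1144], 'finger_force': 21.8288, 'width': 0.3157} j7 0.969
```

Emit:
{"method": "jog_arm", "body": {
  "motion": [
    {"dp": [0,0.01,0],"spin": 0.05,"claw": 1},
    {"dp": [0,0,0],"spin": 0.05,"claw": 1},
    {"dp": [0,0,0],"spin": 0.05,"claw": 1},
    {"dp": [0,0,0],"spin": 0.05,"claw": 1},
    {"dp": [0,0,0],"spin": 0.05,"claw": 1},
    {"dp": [0,0,0],"spin": 0.05,"claw": 1},
    {"dp": [0,0,0],"spin": 0.05,"claw": 1},
    {"dp": [0,0,0],"spin": 0.05,"claw": 1},
    {"dp": [0,0,0],"spin": 0.05,"claw": 1},
    {"dp": [0,0,0],"spin": 0.05,"claw": 1}
  ]
}}

```text
clock: 23.0
position: [0.5371, -0.0831, 0.2263]
tool_rot: [3.141, 0.0, 2.452]
ft_force: [2.0, 4.7, 2.6]
width: 0.317
finger_force: 21.9
```

```bash
python3 -c "
from h import *
st()"
```

```text
{'clock': 23.0, 'position': [0.5371, -0.0831, 0.2263], 'tool_rot': [3.1412, 0.0001, 2.4515], 'ft_force': [2.0287, 4.7358, 2.5804], 'wrist_torque': [1.0393, -0.4808, 0.0845], 'finger_force': 21.8581, 'width': 0.3169} j7 0.919
```

Emit:
{"method": "jog_arm", "body": {
  "motion": [
    {"dp": [0,0.01,0],"spin": 0.05,"claw": 1},
    {"dp": [0,0,0],"spin": 0.05,"claw": 1},
    {"dp": [0,0,0],"spin": 0.05,"claw": 1},
    {"dp": [0,0,0],"spin": 0.05,"claw": 1},
    {"dp": [0,0,0],"spin": 0.05,"claw": 1},
    {"dp": [0,0,0],"spin": 0.05,"claw": 1},
    {"dp": [0,0,0],"spin": 0.05,"claw": 1},
    {"dp": [0,0,0],"spin": 0.05,"claw": 1},
    {"dp": [0,0,0],"spin": 0.05,"claw": 1},
    {"dp": [0,0,0],"spin": 0.05,"claw": 1}
  ]
}}

```text
clock: 24.0
position: [0.5372, -0.083, 0.2263]
tool_rot: [3.142, 0.0, 2.401]
ft_force: [1.0, 4.5, 4.4]
width: 0.318
finger_force: 21.9
```

```bash
python3 -c "
from h import *
st()"
```

```text
{'clock': 24.0, 'position': [0.5372, -0.083, 0.2263], 'tool_rot': [3.1415, 0.0001, 2.4014], 'ft_force': [0.9719, 4.5158, 4.3937], 'wrist_torque': [1.0748, -0.3696, 0.0963], 'finger_force': 21.9261, 'width': 0.3178} j7 0.869
```

Emit:
{"method": "jog_arm", "body": {
  "motion": [
    {"dp": [0,0.01,0],"spin": 0.05,"claw": 1},
    {"dp": [0,0,0],"spin": 0.05,"claw": 1},
    {"dp": [0,0,0],"spin": 0.05,"claw": 1},
    {"dp": [0,0,0],"spin": 0.05,"claw": 1},
    {"dp": [0,0,0],"spin": 0.05,"claw": 1},
    {"dp": [0,0,0],"spin": 0.05,"claw": 1},
    {"dp": [0,0,0],"spin": 0.05,"claw": 1},
    {"dp": [0,0,0],"spin": 0.05,"claw": 1},
    {"dp": [0,0,0],"spin": 0.05,"claw": 1},
    {"dp": [0,0,0],"spin": 0.05,"claw": 1}
  ]
}}

```text
clock: 25.0
position: [0.5373, -0.083, 0.2263]
tool_rot: [-3.141, -0.0, 2.351]
ft_force: [0.1, 5.2, 5.4]
width: 0.317
finger_force: 22.0
```

```bash
python3 -c "
from h import *
st()"
```

```text
{'clock': 25.0, 'position': [0.5373, -0.083, 0.2263], 'tool_rot': [-3.1413, -0.0, 2.3513], 'ft_force': [0.1184, 5.1561, 5.4205], 'wrist_torque': [1.0452, -0.2016, 0.1022], 'finger_force': 21.997, 'width': 0.3171} j7 0.819
```

Emit:
{"method": "jog_arm", "body": {
  "motion": [
    {"dp": [0,0.01,0],"spin": 0.05,"claw": 1},
    {"dp": [0,0,0],"spin": 0.05,"claw": 1},
    {"dp": [0,0,0],"spin": 0.05,"claw": 1},
    {"dp": [0,0,0],"spin": 0.05,"claw": 1},
    {"dp": [0,0,0],"spin": 0.05,"claw": 1},
    {"dp": [0,0,0],"spin": 0.05,"claw": 1},
    {"dp": [0,0,0],"spin": 0.05,"claw": 1},
    {"dp": [0,0,0],"spin": 0.05,"claw": 1},
    {"dp": [0,0,0],"spin": 0.05,"claw": 1},
    {"dp": [0,0,0],"spin": 0.05,"claw": 1}
  ]
}}

```text
clock: 26.0
position: [0.5374, -0.0829, 0.2263]
tool_rot: [-3.141, -0.0, 2.301]
ft_force: [-0.3, 4.3, 6.1]
width: 0.321
finger_force: 22.0
```

```bash
python3 -c "
from h import *
st()"
```

```text
{'clock': 26.0, 'position': [0.5374, -0.0829, 0.2263], 'tool_rot': [-3.141, -0.0001, 2.3009], 'ft_force': [-0.3255, 4.2815, 6.0609], 'wrist_torque': [1.0062, -0.2157, 0.0145], 'finger_force': 22.0372, 'width': 0.3208} j7 0.769
```

Emit:
{"method": "jog_arm", "body": {
  "motion": [
    {"dp": [0,0,0],"spin": 0.05,"claw": 1},
    {"dp": [0,0,0],"spin": 0.05,"claw": 1},
    {"dp": [0,0,0],"spin": 0.05,"claw": 1},
    {"dp": [0,0,0],"spin": 0.05,"claw": 1},
    {"dp": [0,0,0],"spin": 0.05,"claw": 1},
    {"dp": [0,0,0],"spin": 0.05,"claw": 1},
    {"dp": [0,0,0],"spin": 0.05,"claw": 1},
    {"dp": [0,0,0],"spin": 0.05,"claw": 1},
    {"dp": [0,0,0],"spin": 0,"claw": 1},
    {"dp": [0,0,0],"spin": 0,"claw": 1}
  ]
}}

```text
clock: 27.0
position: [0.5374, -0.0828, 0.2263]
tool_rot: [-3.141, -0.0, 2.261]
ft_force: [-0.0, 4.3, 5.7]
width: 0.317
finger_force: 22.0
```

```bash
python3 -c "
from h import *
st()"
```

```text
{'clock': 27.0, 'position': [0.5374, -0.0828, 0.2263], 'tool_rot': [-3.1412, -0.0001, 2.2611], 'ft_force': [-0.0451, 4.3119, 5.7098], 'wrist_torque': [0.9711, -0.1546, 0.031], 'finger_force': 22.0391, 'width': 0.3172} j7 0.729
```

Emit:
{"method": "jog_arm", "body": {
  "motion": [
    {"dp": [0,0,0],"spin": 0.04,"claw": 1},
    {"dp": [0,0,0],"spin": 0.04,"claw": 1},
    {"dp": [0,0,0],"spin": 0.04,"claw": 1},
    {"dp": [0,0,0],"spin": 0.04,"claw": 1},
    {"dp": [0,0,0],"spin": 0.04,"claw": 1},
    {"dp": [0,0,0],"spin": 0.04,"claw": 1},
    {"dp": [0,0,0],"spin": 0.04,"claw": 1},
    {"dp": [0,0,0],"spin": 0.04,"claw": 1},
    {"dp": [0,0,0],"spin": 0.04,"claw": 1},
    {"dp": [0,0,0],"spin": 0.04,"claw": 1}
  ]
}}

```text
clock: 28.0
position: [0.5374, -0.0828, 0.2263]
tool_rot: [-3.141, -0.0, 2.221]
ft_force: [-0.0, 5.0, 5.8]
width: 0.316
finger_force: 22.0
```

```bash
python3 -c "
from h import *
st()"
```

```text
{'clock': 28.0, 'position': [0.5374, -0.0828, 0.2263], 'tool_rot': [-3.1412, -0.0, 2.2211], 'ft_force': [-0.011, 4.9676, 5.7895], 'wrist_torque': [0.981, -0.2562, 0.039], 'finger_force': 22.0315, 'width': 0.3157} j7 0.69
```

Emit:
{"method": "jog_arm", "body": {
  "motion": [
    {"dp": [0,0,0],"spin": 0.03,"claw": 1},
    {"dp": [0,0,0],"spin": 0.03,"claw": 1},
    {"dp": [0,0,0],"spin": 0.03,"claw": 1},
    {"dp": [0,0,0],"spin": 0.03,"claw": 1},
    {"dp": [0,0,0],"spin": 0.03,"claw": 1},
    {"dp": [0,0,0],"spin": 0.03,"claw": 1},
    {"dp": [0,0,0],"spin": 0.03,"claw": 1},
    {"dp": [0,0,0],"spin": 0.03,"claw": 1},
    {"dp": [0,0,0],"spin": 0.03,"claw": 1},
    {"dp": [0,0,0],"spin": 0.03,"claw": 1}
  ]
}}

```text
clock: 29.0
position: [0.5375, -0.0827, 0.2263]
tool_rot: [-3.141, 0.0, 2.191]
ft_force: [0.4, 4.0, 5.0]
width: 0.32
finger_force: 22.0
```

```bash
python3 -c "
from h import *
st()"
```

```text
{'clock': 29.0, 'position': [0.5375, -0.0827, 0.2263], 'tool_rot': [-3.1414, 0.0001, 2.1912], 'ft_force': [0.3597, 3.9596, 4.9628], 'wrist_torque': [1.0501, -0.2251, 0.0921], 'finger_force': 22.0203, 'width': 0.3197} j7 0.66
```

Emit:
{"method": "jog_arm", "body": {
  "motion": [
    {"dp": [0,0,0],"spin": 0.03,"claw": 1},
    {"dp": [0,0,0],"spin": 0.03,"claw": 1},
    {"dp": [0,0,0],"spin": 0.03,"claw": 1},
    {"dp": [0,0,0],"spin": 0.03,"claw": 1},
    {"dp": [0,0,0],"spin": 0.03,"claw": 1},
    {"dp": [0,0,0],"spin": 0.03,"claw": 1},
    {"dp": [0,0,0],"spin": 0.03,"claw": 1},
    {"dp": [0,0,0],"spin": 0.03,"claw": 1},
    {"dp": [0,0,0],"spin": 0,"claw": 1},
    {"dp": [0,0,0],"spin": 0,"claw": 1}
  ]
}}

```text
clock: 30.0
position: [0.5375, -0.0827, 0.2263]
tool_rot: [-3.141, 0.0, 2.167]
ft_force: [1.3, 4.7, 4.2]
width: 0.318
finger_force: 22.0
```

```bash
python3 -c "
from h import *
st()"
```

```text
{'clock': 30.0, 'position': [0.5375, -0.0827, 0.2263], 'tool_rot': [-3.1414, 0.0001, 2.1675], 'ft_force': [1.3388, 4.6642, 4.2456], 'wrist_torque': [1.0518, -0.2801, 0.1305], 'finger_force': 22.0102, 'width': 0.3183} j7 0.636
```

Emit:
{"method": "jog_arm", "body": {
  "motion": [
    {"dp": [0,0,0],"spin": 0.03,"claw": 1},
    {"dp": [0,0,0],"spin": 0.03,"claw": 1},
    {"dp": [0,0,0],"spin": 0.03,"claw": 1},
    {"dp": [0,0,0],"spin": 0.03,"claw": 1},
    {"dp": [0,0,0],"spin": 0.03,"claw": 1},
    {"dp": [0,0,0],"spin": 0.03,"claw": 1},
    {"dp": [0,0,0],"spin": 0.03,"claw": 1},
    {"dp": [0,0,0],"spin": 0.03,"claw": 1},
    {"dp": [0,0,0],"spin": 0,"claw": 1},
    {"dp": [0,0,0],"spin": 0,"claw": 1}
  ]
}}

```text
clock: 31.0
position: [0.5376, -0.0827, 0.2263]
tool_rot: [-3.141, 0.0, 2.144]
ft_force: [0.8, 4.8, 4.9]
width: 0.318
finger_force: 22.0
```

```bash
python3 -c "
from h import *
st()"
```

```text
{'clock': 31.0, 'position': [0.5376, -0.0827, 0.2263], 'tool_rot': [-3.1415, 0.0002, 2.1438], 'ft_force': [0.8414, 4.796, 4.9467], 'wrist_torque': [1.0319, -0.2713, 0.2515], 'finger_force': 22.0109, 'width': 0.318} j7 0.613
```

Emit:
{"method": "jog_arm", "body": {
  "motion": [
    {"dp": [0,0,0],"spin": -0.07,"claw": 1},
    {"dp": [0,0,0],"spin": -0.07,"claw": 1},
    {"dp": [0,0,0],"spin": -0.07,"claw": 1},
    {"dp": [0,0,0],"spin": -0.07,"claw": 1},
    {"dp": [0,0,0],"spin": -0.07,"claw": 1},
    {"dp": [0,0,0],"spin": -0.07,"claw": 1},
    {"dp": [0,0,0],"spin": -0.07,"claw": 1},
    {"dp": [0,0,0],"spin": -0.07,"claw": 1},
    {"dp": [0,0,0],"spin": -0.07,"claw": 1},
    {"dp": [0,0,0],"spin": -0.07,"claw": 1}
  ]
}}

```text
clock: 32.0
position: [0.5375, -0.0827, 0.2263]
tool_rot: [-3.141, -0.0, 2.213]
ft_force: [0.8, 4.5, 4.4]
width: 0.317
finger_force: 22.0
```

```bash
python3 -c "
from h import *
st()"
```

```text
{'clock': 32.0, 'position': [0.5375, -0.0827, 0.2263], 'tool_rot': [-3.1414, -0.0001, 2.2133], 'ft_force': [0.7679, 4.5485, 4.4464], 'wrist_torque': [1.0608, -0.2107, -0.0425], 'finger_force': 22.0259, 'width': 0.317} j7 0.682
```

Emit:
{"method": "jog_arm", "body": {
  "motion": [
    {"dp": [0,0,0],"spin": -0.07,"claw": 1},
    {"dp": [0,0,0],"spin": -0.07,"claw": 1},
    {"dp": [0,0,0],"spin": -0.07,"claw": 1},
    {"dp": [0,0,0],"spin": -0.07,"claw": 1},
    {"dp": [0,0,0],"spin": -0.07,"claw": 1},
    {"dp": [0,0,0],"spin": -0.07,"claw": 1},
    {"dp": [0,0,0],"spin": -0.07,"claw": 1},
    {"dp": [0,0,0],"spin": -0.07,"claw": 1},
    {"dp": [0,0,0],"spin": -0.07,"claw": 1},
    {"dp": [0,0,0],"spin": -0.07,"claw": 1}
  ]
}}

```text
clock: 33.0
position: [0.5374, -0.0828, 0.2263]
tool_rot: [-3.141, -0.0, 2.283]
ft_force: [-0.1, 4.0, 4.4]
width: 0.321
finger_force: 22.0
```

```bash
python3 -c "
from h import *
st()"
```

```text
{'clock': 33.0, 'position': [0.5374, -0.0828, 0.2263], 'tool_rot': [-3.1412, -0.0002, 2.2832], 'ft_force': [-0.1252, 3.9539, 4.4451], 'wrist_torque': [1.0203, -0.1379, -0.0417], 'finger_force': 22.0374, 'width': 0.3207} j7 0.751
```

Emit:
{"method": "jog_arm", "body": {
  "motion": [
    {"dp": [0,0,0],"spin": -0.04,"claw": 1},
    {"dp": [0,0,0],"spin": -0.04,"claw": 1},
    {"dp": [0,0,0],"spin": -0.04,"claw": 1},
    {"dp": [0,0,0],"spin": -0.04,"claw": 1},
    {"dp": [0,0,0],"spin": -0.04,"claw": 1},
    {"dp": [0,0,0],"spin": -0.04,"claw": 1},
    {"dp": [0,0,0],"spin": -0.04,"claw": 1},
    {"dp": [0,0,0],"spin": -0.04,"claw": 1},
    {"dp": [0,0,0],"spin": -0.04,"claw": 1},
    {"dp": [0,0,0],"spin": -0.04,"claw": 1}
  ]
}}

```text
clock: 34.0
position: [0.5373, -0.0829, 0.2263]
tool_rot: [-3.141, -0.0, 2.323]
ft_force: [0.3, 4.6, 6.1]
width: 0.319
finger_force: 22.1
```

```bash
python3 -c "
from h import *
st()"
```

```text
{'clock': 34.0, 'position': [0.5373, -0.0829, 0.2263], 'tool_rot': [-3.1411, -0.0002, 2.3227], 'ft_force': [0.3046, 4.6202, 6.0851], 'wrist_torque': [1.0082, -0.0852, -0.146], 'finger_force': 22.0559, 'width': 0.319} j7 0.79
```

Emit:
{"method": "jog_arm", "body": {
  "motion": [
    {"dp": [0,0,0],"spin": 0.2,"claw": 1},
    {"dp": [0,0,0],"spin": 0.2,"claw": 1},
    {"dp": [0,0,0],"spin": 0.2,"claw": 1},
    {"dp": [0,0,0],"spin": 0.1,"claw": 1},
    {"dp": [0,0,0],"spin": 0,"claw": 0.65},
    {"dp": [0,0,0],"spin": 0,"claw": 0.55},
    {"dp": [0,0,0],"spin": 0,"claw": 0.45},
    {"dp": [0,0,0],"spin": 0,"claw": 0.4},
    {"dp": [0,0,-0.2],"spin": 0,"claw": 0.4},
    {"dp": [0,0,-0.5],"spin": 0,"claw": 0.4}
  ]
}}

```text
clock: 35.0
position: [0.5366, -0.0829, 0.2466]
tool_rot: [-3.14, -0.002, 2.254]
ft_force: [0.0, 0.1, 1.0]
width: 0.598
finger_force: 0.0
```

Run:
```python
from h import *
st()
o=env.observe(); s=(*o["position"],o["tool_rot"][2])
s=plan(s[0],s[1],.29,None,3,.4,start=s); print(plan(.5637,.0126,.285,2.8415,7,.4,start=s))
```

```text
{'clock': 35.0, 'position': [0.5366, -0.0829, 0.2466], 'tool_rot': [-3.1396, -0.0021, 2.2535], 'ft_force': [0.0011, 0.0818, 1.025], 'wrist_torque': [0.0086, -0.0304, -0.0469], 'finger_force': 0.0, 'width': 0.5984} j7 0.729
[{"dp":[0,0,-0.48],"spin":0,"claw":0.4},{"dp":[0,0,-0.48],"spin":0,"claw":0.4},{"dp":[0,0,-0.49],"spin":0,"claw":0.4}]
[{"dp":[0.27,0.39,0.02],"spin":-0.84,"claw":0.4},{"dp":[0.24,0.41,0.03],"spin":-0.84,"claw":0.4},{"dp":[0.2,0.43,0.02],"spin":-0.84,"claw":0.4},{"dp":[0.17,0.44,0.03],"spin":-0.84,"claw":0.4},{"dp":[0.13,0.45,0.02],"spin":-0.84,"claw":0.4},{"dp":[0.09,0.46,0.03],"spin":-0.84,"claw":0.4},{"dp":[0.05,0.47,0.02],"spin":-0.84,"claw":0.4}]
(np.float64(0.5636527322585666), np.float64(0.012458963067830663), np.float64(0.2850431974166425), np.float64(2.841547512999621))
```

Emit:
{"method": "jog_arm", "body": {
  "motion": [
    {"dp": [0,0,-0.48],"spin": 0,"claw": 0.4},
    {"dp": [0,0,-0.48],"spin": 0,"claw": 0.4},
    {"dp": [0,0,-0.49],"spin": 0,"claw": 0.4},
    {"dp": [0.27,0.39,0.02],"spin": -0.84,"claw": 0.4},
    {"dp": [0.24,0.41,0.03],"spin": -0.84,"claw": 0.4},
    {"dp": [0.2,0.43,0.02],"spin": -0.84,"claw": 0.5},
    {"dp": [0.17,0.44,0.03],"spin": -0.84,"claw": 0.5},
    {"dp": [0.13,0.45,0.02],"spin": -0.84,"claw": 0.5},
    {"dp": [0.09,0.46,0.03],"spin": -0.84,"claw": 0.5},
    {"dp": [0.05,0.47,0.02],"spin": -0.84,"claw": 0.5}
  ]
}}

```text
clock: 36.0
position: [0.565, 0.0132, 0.2867]
tool_rot: [-3.142, 0.001, 2.845]
ft_force: [0.2, 0.1, -0.3]
width: 0.495
finger_force: 0.0
```

Run:
```python
from h import *
overlay("scene",(.5503,-.036,-.271),.73,(230,130,350,220),6,"pics/o6.png")
st(); plan(.5638,.0126,.2305,2.8415,10,.5)
```

```text
{'clock': 36.05, 'position': [0.5652, 0.0165, 0.2866], 'tool_rot': [3.1394, 0.0007, 2.8518], 'ft_force': [0.1659, 2.1207, -0.2975], 'wrist_torque': [0.1777, -0.0074, -0.0308], 'finger_force': 0.0, 'width': 0.502} j7 1.115
[{"dp":[0,-0.01,0.19],"spin":0.01,"claw":0.5},{"dp":[0,-0.01,0.19],"spin":0.01,"claw":0.5},{"dp":[0,-0.01,0.19],"spin":0.01,"claw":0.5},{"dp":[0,-0.02,0.19],"spin":0.01,"claw":0.5},{"dp":[0,-0.01,0.19],"spin":0.01,"claw":0.5},{"dp":[0,-0.02,0.18],"spin":0.01,"claw":0.5},{"dp":[0,-0.01,0.19],"spin":0.01,"claw":0.5},{"dp":[0,-0.02,0.18],"spin":0.01,"claw":0.5},{"dp":[0,-0.01,0.19],"spin":0.01,"claw":0.5},{"dp":[0.01,-0.02,0.18],"spin":0.01,"claw":0.5}]
```

View pics/o6.png

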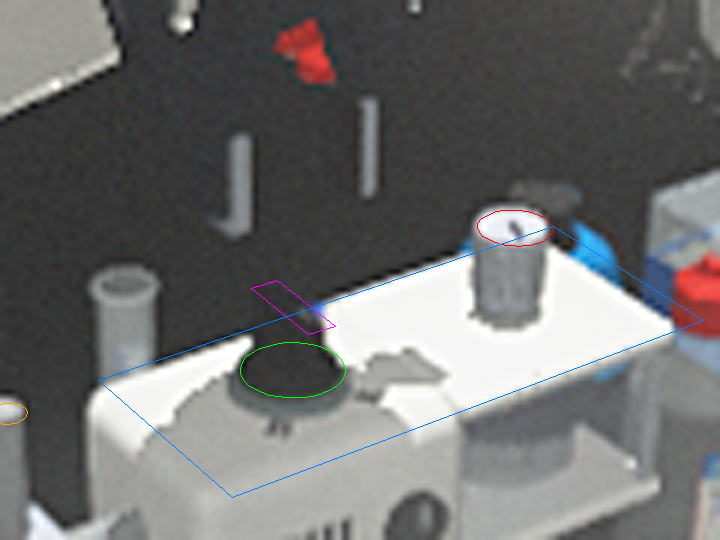

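Emit:
{"method": "jog_arm", "body": {
  "motion": [
    {"dp": [0,0,0],"spin": 0,"claw": 0.5},
    {"dp": [0,0,0.2],"spin": 0,"claw": 0.5},
    {"dp": [0,0,0.2],"spin": 0,"claw": 0.5},
    {"dp": [0,0,0.2],"spin": 0,"claw": 0.5},
    {"dp": [0,0,0.2],"spin": 0,"claw": 0.5},
    {"dp": [0,0,0.25],"spin": 0,"claw": 0.5},
    {"dp": [0,0,0.25],"spin": 0,"claw": 0.5},
    {"dp": [0,0,0.25],"spin": 0,"claw": 0.5},
    {"dp": [0,0,0.25],"spin": 0,"claw": 0.5},
    {"dp": [0,0,0],"spin": 0,"claw": 0.5}
  ]
}}

```text
clock: 37.05
position: [0.5639, 0.0126, 0.2302]
tool_rot: [-3.141, -0.002, 2.842]
ft_force: [-0.0, -0.5, 0.7]
width: 0.499
finger_force: 0.0
```

```bash
python3 -c "
from h import *
st()"
```

```text
{'clock': 37.05, 'position': [0.5639, 0.0126, 0.2302], 'tool_rot': [-3.141, -0.0021, 2.8419], 'ft_force': [-0.0176, -0.484, 0.6728], 'wrist_torque': [-0.0143, 0.0187, -0.0], 'finger_force': 0.0, 'width': 0.4992} j7 1.095
```

Emit:
{"method": "jog_arm", "body": {
  "motion": [
    {"dp": [0,0,0],"spin": 0,"claw": 0.7},
    {"dp": [0,0,0],"spin": 0,"claw": 0.75},
    {"dp": [0,0,0],"spin": 0,"claw": 0.8},
    {"dp": [0,0,0],"spin": 0,"claw": 0.84},
    {"dp": [0,0,0],"spin": 0,"claw": 0.88},
    {"dp": [0,0,0],"spin": 0,"claw": 0.92},
    {"dp": [0,0,0],"spin": 0,"claw": 1},
    {"dp": [0,0,0],"spin": 0,"claw": 1},
    {"dp": [0,0,0],"spin": 0,"claw": 1},
    {"dp": [0,0,0],"spin": 0,"claw": 1}
  ],
  "grip_force": 30
}}

```text
clock: 38.05
position: [0.5647, 0.0125, 0.232]
tool_rot: [-3.141, 0.0, 2.842]
ft_force: [-1.3, -0.5, 4.8]
width: 0.122
finger_force: 31.0
```

Emit:
{"method": "jog_arm", "body": {
  "motion": [
    {"dp": [0,0,-0.01],"spin": 0.05,"claw": 1},
    {"dp": [0,0,0],"spin": 0.1,"claw": 1},
    {"dp": [0,0,0],"spin": 0.1,"claw": 1},
    {"dp": [0,0,0],"spin": 0.1,"claw": 1},
    {"dp": [0,0,0],"spin": 0.1,"claw": 1},
    {"dp": [0,0,0],"spin": 0.1,"claw": 1},
    {"dp": [0,0,0],"spin": 0.1,"claw": 1},
    {"dp": [0,0,0],"spin": 0.1,"claw": 1},
    {"dp": [0,0,0],"spin": 0.1,"claw": 1},
    {"dp": [0,0,0],"spin": 0.1,"claw": 1}
  ]
}}

```text
clock: 39.05
position: [0.5647, 0.0126, 0.232]
tool_rot: [-3.142, 0.0, 2.746]
ft_force: [-0.3, -1.9, 4.2]
width: 0.118
finger_force: 31.0
```

```bash
python3 -c "
from h import *
st()"
```

```text
{'clock': 39.05, 'position': [0.5647, 0.0126, 0.232], 'tool_rot': [-3.1415, 0.0004, 2.7459], 'ft_force': [-0.2909, -1.9466, 4.2191], 'wrist_torque': [-0.4987, 0.0946, -0.0253], 'finger_force': 30.9897, 'width': 0.1181} j7 1.002
```

Emit:
{"method": "jog_arm", "body": {
  "motion": [
    {"dp": [0,0,0],"spin": 0.15,"claw": 1},
    {"dp": [0,0,0],"spin": 0.15,"claw": 1},
    {"dp": [0,0,0],"spin": 0.15,"claw": 1},
    {"dp": [0,0,0],"spin": 0.15,"claw": 1},
    {"dp": [0,0,0],"spin": 0.15,"claw": 1},
    {"dp": [0,0,0],"spin": 0.15,"claw": 1},
    {"dp": [0,0,0],"spin": 0.15,"claw": 1},
    {"dp": [0,0,0],"spin": 0.15,"claw": 1},
    {"dp": [0,0,0],"spin": 0.15,"claw": 1},
    {"dp": [0,0,0],"spin": 0.15,"claw": 1}
  ]
}}

```text
clock: 40.05
position: [0.5648, 0.0128, 0.232]
tool_rot: [3.141, 0.0, 2.596]
ft_force: [1.5, -1.9, 5.3]
width: 0.121
finger_force: 31.0
```

```bash
python3 -c "
from h import *
st()"
```

```text
{'clock': 40.05, 'position': [0.5648, 0.0128, 0.232], 'tool_rot': [3.1413, 0.0004, 2.5956], 'ft_force': [1.5356, -1.938, 5.3411], 'wrist_torque': [-0.4757, -0.2993, 0.023], 'finger_force': 30.9674, 'width': 0.1213} j7 0.854
```

Emit:
{"method": "jog_arm", "body": {
  "motion": [
    {"dp": [0,0,0],"spin": 0.3,"claw": 1},
    {"dp": [0,0,0],"spin": 0.3,"claw": 1},
    {"dp": [0,0,0],"spin": 0.3,"claw": 1},
    {"dp": [0,0,0],"spin": 0.3,"claw": 1},
    {"dp": [0,0,0],"spin": 0.3,"claw": 1},
    {"dp": [0,0,0],"spin": 0.3,"claw": 1},
    {"dp": [0,0,0],"spin": 0.3,"claw": 1},
    {"dp": [0,0,0],"spin": 0.3,"claw": 1},
    {"dp": [0,0,0],"spin": 0.3,"claw": 1},
    {"dp": [0,0,0],"spin": 0.2,"claw": 1}
  ]
}}

```text
clock: 41.05
position: [0.565, 0.013, 0.232]
tool_rot: [3.141, 0.0, 2.305]
ft_force: [4.5, 0.4, 3.6]
width: 0.116
finger_force: 30.8
```

```bash
python3 -c "
from h import *
st()"
```

```text
{'clock': 41.05, 'position': [0.565, 0.013, 0.232], 'tool_rot': [3.1407, 0.0004, 2.305], 'ft_force': [4.4856, 0.3723, 3.554], 'wrist_torque': [-0.1156, -1.0357, 0.0665], 'finger_force': 30.799, 'width': 0.1161} j7 0.569
```

Emit:
{"method": "jog_arm", "body": {
  "motion": [
    {"dp": [0,0,0],"spin": 0.15,"claw": 1},
    {"dp": [0,0,0],"spin": 0.15,"claw": 1},
    {"dp": [0,0,0],"spin": 0.15,"claw": 1},
    {"dp": [0,0,0],"spin": 0.15,"claw": 1},
    {"dp": [0,0,0],"spin": 0.15,"claw": 1},
    {"dp": [0,0,0],"spin": 0.1,"claw": 1},
    {"dp": [0,0,0],"spin": 0.1,"claw": 1},
    {"dp": [0,0,0],"spin": 0.1,"claw": 1},
    {"dp": [0,0,0],"spin": 0.1,"claw": 1},
    {"dp": [0,0,0],"spin": 0.1,"claw": 1}
  ]
}}

```text
clock: 42.05
position: [0.5651, 0.0131, 0.232]
tool_rot: [3.14, 0.0, 2.181]
ft_force: [4.9, 0.1, 2.3]
width: 0.122
finger_force: 30.7
```

```bash
python3 -c "
from h import *
st()"
```

```text
{'clock': 42.05, 'position': [0.5651, 0.0131, 0.232], 'tool_rot': [3.1404, 0.0002, 2.1812], 'ft_force': [4.8912, 0.0574, 2.2768], 'wrist_torque': [0.0122, -1.2248, 0.0229], 'finger_force': 30.7143, 'width': 0.1218} j7 0.448
```

Emit:
{"method": "jog_arm", "body": {
  "motion": [
    {"dp": [0,0,0],"spin": 0.03,"claw": 1},
    {"dp": [0,0,0],"spin": 0.03,"claw": 1},
    {"dp": [0,0,0],"spin": 0.03,"claw": 1},
    {"dp": [0,0,0],"spin": 0.03,"claw": 1},
    {"dp": [0,0,0],"spin": 0.03,"claw": 1},
    {"dp": [0,0,0],"spin": 0.03,"claw": 1},
    {"dp": [0,0,0],"spin": 0.03,"claw": 1},
    {"dp": [0,0,0],"spin": 0.03,"claw": 1},
    {"dp": [0,0,0],"spin": 0.03,"claw": 1},
    {"dp": [0,0,0],"spin": 0.03,"claw": 1}
  ]
}}

```text
clock: 43.05
position: [0.5651, 0.0131, 0.232]
tool_rot: [3.14, 0.001, 2.153]
ft_force: [5.3, -0.8, 2.8]
width: 0.121
finger_force: 31.4
```

```bash
python3 -c "
from h import *
st()"
```

```text
{'clock': 43.05, 'position': [0.5651, 0.0131, 0.232], 'tool_rot': [3.1405, 0.0006, 2.1528], 'ft_force': [5.3443, -0.7551, 2.8106], 'wrist_torque': [-0.0694, -1.2533, 0.5641], 'finger_force': 31.4275, 'width': 0.1213} j7 0.42
```

Emit:
{"method": "jog_arm", "body": {
  "motion": [
    {"dp": [0,0,0],"spin": -0.1,"claw": 1},
    {"dp": [0,0,0],"spin": -0.08,"claw": 1},
    {"dp": [0,0,0],"spin": 0,"claw": 0.8},
    {"dp": [0,0,0],"spin": 0,"claw": 0.7},
    {"dp": [0,0,0],"spin": 0,"claw": 0.55},
    {"dp": [0,0,0],"spin": 0,"claw": 0.4},
    {"dp": [0,0,-0.2],"spin": 0,"claw": 0.4},
    {"dp": [0,0,-0.5],"spin": 0,"claw": 0.4},
    {"dp": [0,0,-0.8],"spin": 0,"claw": 0.4},
    {"dp": [0,0,-0.8],"spin": 0,"claw": 0.4}
  ]
}}

```text
clock: 44.05
position: [0.5646, 0.0128, 0.3029]
tool_rot: [3.141, 0.0, 2.17]
ft_force: [-0.5, 0.3, -0.3]
width: 0.6
finger_force: 0.0
```

Emit:
{"method": "jog_arm", "body": {
  "motion": [
    {"dp": [0,0,-0.8],"spin": 0,"claw": 0.3},
    {"dp": [0,-0.8,-0.4],"spin": 0,"claw": 0.3},
    {"dp": [0,-0.8,0],"spin": 0,"claw": 0.3},
    {"dp": [0,-0.8,0],"spin": 0,"claw": 0.3},
    {"dp": [0,-0.8,0],"spin": 0,"claw": 0.3},
    {"dp": [0,-0.8,0],"spin": 0,"claw": 0.3},
    {"dp": [0,-0.8,0],"spin": 0,"claw": 0.3},
    {"dp": [0,-0.8,0],"spin": 0,"claw": 0.3},
    {"dp": [0,0,0],"spin": 0,"claw": 0.3},
    {"dp": [0,0,0],"spin": 0,"claw": 0.3}
  ]
}}

```text
clock: 45.05
position: [0.4262, -0.0818, 0.3383]
tool_rot: [3.14, 0.002, 2.169]
ft_force: [0.9, -0.1, 0.4]
width: 0.702
finger_force: 0.0
```

Run:
```python
from h import *
st(); P=(.5505,-.0355,-.271)
for n,b in (("top",(230,180,350,270)),("scene",(230,130,350,220))):
    overlay(n,P,1.4,b,6,f"pics/f_{n}.png")
a=[cv2.imread(f"pics/f_{n}.png") for n in("top","scene")]
cv2.imwrite("pics/f.png",cv2.resize(np.hstack(a),None,fx=.55,fy=.55))
```

```text
{'clock': 45.05, 'position': [0.4262, -0.0818, 0.3383], 'tool_rot': [3.1402, 0.002, 2.1693], 'ft_force': [0.8904, -0.066, 0.3874], 'wrist_torque': [0.0527, -0.0291, -0.0017], 'finger_force': 0.0, 'width': 0.7023} j7 0.82
```

View pics/f.png

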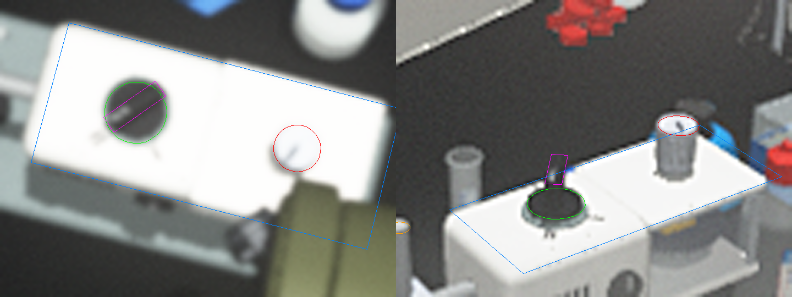

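```bash
python3 -c "
from plant import hand_in
print(hand_in())"
```

```text
the job is handed in; nothing more can be done
None
```

The stirrer is in its slow range and the job is handed in at about 45 s: the teeth are in mesh (hub play felt both ways) and the knob is home against its end stop and released. The last nudge onto the stop read 0.56 N m at the wrist, above the 0.3 N m tooth figure; I took that as the stop, not the teeth.

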